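# Put the remotes, coaster and jar back on the tiered stand

### The arm

A 6-joint arm with a two-finger parallel gripper is mounted at the origin on the work surface. World frame = base frame: x ahead of the robot, y to its left, z up, the work surface at z = 0. Lengths are in m, angles in rad, forces in N, time in s.
With the tool pointing down it reaches from about 0.25 to 0.775 m from the base axis. Payload 4 kg.
Tool frame: the origin (TCP) lies at the very end of the fingers, on their centre line; the grasp point (between the pads) lies 19 mm behind it; z points along the fingers, y is the line along which they close (so a half turn about z gives the same grasp; the last joint's range is limited). The gripper opens to 94 mm and grips with 3 to 60 N. Pads are 16 mm wide; open, the fingers measure 119 mm over their backs; the gripper's body (75 mm by 177 mm) begins 78 mm behind the grasp point.
Start: joints at [1.148, 0.087, 1.371, -0, 1.684, -0.103], TCP at [0.173, 0.522, 0.206] pointing down, gripper open.
Joint ranges: [-3.1, 3.1], [-0.76, 2.03], [0.27, 2.55], [-1.08, 4.22], [0.17, 2.65], [-2.57, 2.57]. Speed limits (rad/s): [2.79, 2.79, 3.14, 3.14, 3.14, 3.14].

### API

Orientations are given as [roll, pitch, yaw] about the fixed x, y, z axes, in that order (R = Rz(yaw) Ry(pitch) Rx(roll)).
In Python, from bench import robot, snapshot, finder gives the robot as it stands.
- The arm moves only by the tool drive_tool, never from a script. Its argument "deltas" is text: rows parted by semicolons, each of 7 numbers parted by spaces: the shift along the tool's x, y, z each as a share of 100 mm, from -1 to 1, then the turn, a rotation vector about the tool's x, y, z each as a share of 90 degrees, from -1 to 1, then the finger opening in mm, from 0 to 94. In form: tx ty tz rx ry rz gripper; .... A call has 1 to 5 rows; each row is the pose to reach, as a shift and turn from the pose commanded when the call began, along the tool's axes at that moment; what a row does not reach only later rows make up. A row lasts 1/10 s, in which the tool goes at most 50 mm and 8.59 degrees, less where a joint would pass 70% of its speed; a pose out of reach is approached as far as the arm can. A call with a number of a shift or a turn outside -1 to 1 is refused whole. A call with a gripper value outside its range is refused whole. The fingers move at their own pace and stop on an object; the grip force is fixed at half the most. Time passes only in rows, so rows that repeat a pose let the fingers close. It gives the time, the measured TCP pose, the force, the opening and the grip force at its end, in the units of the state.
- robot.get_obs(): the state, without advancing time (a new reading comes with each control period).
- snapshot(name): name is "scene" or "top" or "wrist"; returns a dict with "img" (420x560x3 uint8, red, green, blue), "fx", "fy", "cx", "cy" (pixels), "T" (4x4, takes a point from camera to world coordinates); the wrist camera has in their place "hand_eye" (4x4, takes a point from camera to tool coordinates, whose origin is the TCP and whose axes are the flange's). Camera axes: x right, y up, looking along -z (the intrinsics and any distortion apply to the point x, -y, -z); pixel columns grow to the right and rows downward; lengths in m; the calibration is good to about 2 mm. A picture is of the moment at which its call begins: read the wrist's pose just before it. There is no depth.
- robot.close_job(): hands the job in; it is judged then, once.
Trained networks look in the newest picture that a camera, given by its name, has taken for a name from the list of things; names that differ only in an ending like _2 or _b are one class to them, and where a whole thing is asked for, a point or a joint stands for the part that bears it (a point fixed in the world has none). Each returns a list of dicts, best first, with "confidence" (0 to 1); they miss things now and then, are a little off and sometimes report something else, mostly with a low value. They report only what shows in the picture. A call takes as long as a camera call.
- finder.look_for(camera, thing): "xy" ([column, row] in pixels, amid what is visible of it).
- finder.masks_of(camera, thing): "region" (420x560 bool, what is visible of it) and "xy" ([column, row] in pixels, amid what is visible of it).
- finder.landmark_of(camera, thing): "xy" ([column, row] in pixels: a listed point, or the origin of a listed thing).
The state is a dict: "time": time; "joint_positions": joint angles; "qvel": joint speeds; "joint_torque": joint torques, N m; "tool_pos": TCP position; "ee_rot": TCP orientation; "wrist_force": force on the tool from outside, world axes, zero at the start; "wrist_torque": the same for the moment, N m; "width": finger opening in m; "finger_force": force on a finger pad.
Only numpy, scipy, OpenCV 4.12 (cv2) and the standard library are available. Lean on these libraries where they do the work, as an engineer would, in place of code of your own. Each camera call takes 0.05 s, during which the arm holds its last target. There are 200 camera calls.

### The job

Clear the sideboard for dusting by putting everything back on the steel stand: pile the remotes in the middle of its bottom tier, the TV remote lowest, the fan remote on it and the blind remote on top, each centred on the one below, buttons up and lying lengthways along the tier; on the middle of the top tier lay the coaster and stand the glass jar centrally on it. Keep the jar upright all the time, and leave the candle tin, the glasses case and the key bowl where they are. Let go of everything at the end.

Things in the scene. Friction and masses are not known exactly. Their poses are not given: they have to be found in the camera images.
- tv_remote: TV remote, the longest of three: flat black bar 150 x 44 x 20 mm (along its x, y, z), many small buttons on the flat top. Origin at the centre of its underside. Loose, about 110 g. Lies flat on the sideboard (z = 0) at the start, its x axis within about 0.4 rad of world x. Pinch it across its 44 mm width.
- fan_remote: Fan remote, the middle-sized: flat white bar 112 x 42 x 17 mm (x, y, z), one big round button and six smaller ones in pairs on the flat top. Origin at the centre of its underside. Loose, about 80 g. Lies flat on the sideboard at the start, its x axis within about 0.4 rad of world x.
- blind_remote: Blind remote, the smallest: flat white bar 78 x 36 x 15 mm (x, y, z), three equal round buttons in a row on the flat top. Origin at the centre of its underside. Loose, about 50 g. Lies flat on the sideboard at the start, its x axis within about 0.4 rad of world x.
- coaster: Small round coaster of hard dark silicone, a flat disc 64 mm in diameter and 10 mm thick with a thin ring drawn on its top. Origin at the centre of its underside, z up. Loose, about 50 g. Lies flat on the sideboard at the start.
- jar: Small glass jar with its steel screw lid on, upright and round: 52 mm in diameter at its widest, 64 mm tall with the lid. Origin at the centre of its underside, z up. Loose, about 140 g. Stands on the sideboard at the start.
- tier_bottom (a point): Centre of the upper face of the bottom tier of the stainless steel three-tier step stand (the stand is fixed and does not move). The tier is a flat plate 180 mm along this point's x and 130 mm along its y, its face 30 mm above the sideboard; z up. The tiers rise like stairs towards this point's +y: the riser to the middle tier (70 mm deep, face at 75 mm) stands 65 mm from this point. The tier's length is its x axis.
- tier_top (a point): Centre of the upper face of the top tier of the same stand: a flat plate 180 mm along this point's x and 100 mm along its y, 120 mm above the sideboard, z up; 185 mm from the bottom tier's centre towards +y. Axes parallel to those of tier_bottom.
- candle: Bystander: brass candle tin, open, with white wax, 60 mm in diameter, 40 mm tall, standing among the things on the sideboard. Origin at the centre of its underside. Loose; not to be moved.
- glasses_case: Bystander: grey glasses case 150 x 50 x 28 mm (x, y, z) lying along the stand's middle tier. Origin at the centre of its underside. Loose; not to be moved.
- key_bowl: Bystander: terracotta key bowl 110 mm across, 40 mm tall, standing on the sideboard beyond the things. Origin at the centre of its underside. Loose; not to be moved.

How it is judged:
By the outcome, as a careful person would: the job done as asked, in the order asked, and still so for the second after the job is handed in, with the robot touching nothing.
It also fails if it takes over 144 s, if anything falls off the work surface, if the arm or the gripper's body presses on something with over 40 N, if the wrist force passes 120 N, or if a joint passes its speed limit or range.

## Working session

There is one attempt and no reset: what is moved stays moved. The work goes in short steps, Python scripts to look and compute and a tool call to move; the robot and the scene stay as the last step left them, time stands still between calls to the robot, and variables do not carry over. Pictures are saved under pics/ and viewed, at most 14 in all, crops included, and the job is handed in when it is done.

Besides the shell and the picture viewer there is one more tool, called after "Request:" as name(argument=value, ...) on one line, values as JSON. drive_tool: Moves the arm, as the interface text tells. Shift numbers are shares of 100 mm and turn numbers shares of 90 degrees, none past 1 either way. Its arguments: {"type":"object","properties":{"deltas":{"type":"string"}},"required":["deltas"]}

```bash
mkdir -p pics; ls
cat > h.py <<'E'
import numpy as np, cv2
from bench import robot, snapshot, finder
def ray(s,px):
    x=(px[0]-s['cx'])/s['fx']; y=(px[1]-s['cy'])/s['fy']
    d=s['T'][:3,:3]@np.array([x,-y,-1.]); return s['T'][:3,3],d
def hit(s,px,z):
    o,d=ray(s,px); return o+d*(z-o[2])/d[2]
E
python3 - <<'E'
from h import *
Z=dict(tv_remote=.02,fan_remote=.017,blind_remote=.015,coaster=.01,jar=.064,candle=.04,key_bowl=.04,glasses_case=.103)
for c in ['top','scene']:
    s=snapshot(c); print([k for k in s],s['T'][:3,3].round(3)); cv2.imwrite(f'pics/{c}0.png',s['img'][:,:,::-1])
    for n in list(Z)+['tier_bottom','tier_top']:
        r=finder.landmark_of(c,n)
        z=dict(tier_bottom=.03,tier_top=.12,glasses_case=.075).get(n,0)
        for q in r[:2]: print(c,n,np.round(q['xy'],1),round(q['confidence'],2),hit(s,q['xy'],z).round(4))
        if n in Z and c=='top':
            for q in finder.masks_of(c,n)[:1]:
                m=q['region'].astype(np.uint8); cs=max(cv2.findContours(m,0,2)[0],key=cv2.contourArea)
                P=np.array([hit(s,p[0],Z[n])[:2] for p in cs],np.float32)
                print('   mask',round(q['confidence'],2),[np.round(v,4) for v in cv2.minAreaRect(P)])
print(robot.get_obs())
E
```

```text
pics
['img', 'fx', 'fy', 'cx', 'cy', 'T'] [0.378 0.005 1.081]
top tv_remote [314.9 217.1] 0.62 [ 0.6014 -0.1069  0.    ]
   mask 0.75 [array([ 0.5958, -0.1053]), array([0.148 , 0.0445]), np.float64(11.4844)]
top fan_remote [365.2 276.3] 0.89 [ 0.4258 -0.228   0.    ]
   mask 0.83 [array([ 0.4304, -0.2257]), array([0.0436, 0.1092]), np.float64(85.2934)]
top blind_remote [402.9 211.6] 0.58 [ 0.5978 -0.3585  0.    ]
   mask 0.79 [array([ 0.5938, -0.3448]), array([0.0372, 0.079 ]), np.float64(77.3671)]
top coaster [357.4 212.7] 0.95 [ 0.6047 -0.2288  0.    ]
   mask 0.8 [array([ 0.6002, -0.2308]), array([0.0679, 0.0607]), np.float64(85.5332)]
top jar [314.6 271. ] 0.66 [ 0.4508 -0.0912  0.    ]
   mask 0.87 [array([ 0.4371, -0.0934]), array([0.0518, 0.0483]), np.float64(85.5288)]
top candle [409.6 269.9] 0.81 [ 0.4335 -0.3519  0.    ]
   mask 0.62 [array([ 0.4387, -0.3449]), array([0.0677, 0.0578]), np.float64(85.5292)]
top key_bowl [302.6 161.1] 0.64 [ 0.772  -0.0873  0.    ]
top key_bowl [357.8 214.2] 0.62 [ 0.6003 -0.2294  0.    ]
   mask 0.97 [array([ 0.7721, -0.0835]), array([0.1094
[... 1168 characters left out ...]
3115 0.12  ]
{'time': 1.5, 'joint_positions': array([ 1.14789172e+00,  8.72237888e-02,  1.37069991e+00, -2.31785204e-05,
        1.68360161e+00, -1.03106997e-01]), 'qvel': array([ 0.00026409,  0.00074972,  0.00028014, -0.00084015,  0.00154702,
        0.00151909]), 'joint_torque': array([ 1.09025248e-03, -3.40033615e+01, -3.02588224e+01,  7.19188876e-02,
        2.38631020e-02, -3.63590868e-05]), 'tool_pos': array([0.17292926, 0.5221261 , 0.20549291]), 'ee_rot': array([3.14152803e+00, 2.98406643e-05, 2.82179244e+00]), 'wrist_force': array([ 0.27715016, -0.01297397, -0.26698048]), 'wrist_torque': array([-0.01265438,  0.00597685,  0.00142675]), 'finger_force': 0.0, 'width': 0.0940235802882775}
```

View pics/top0.png

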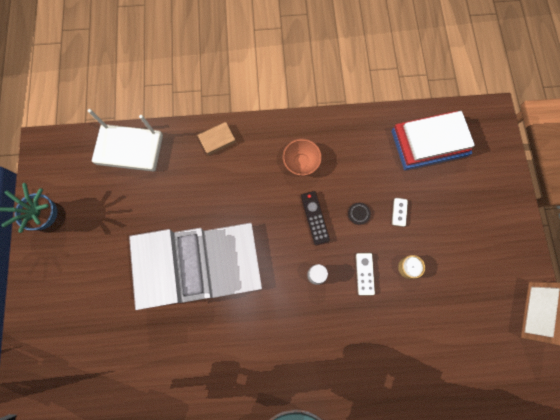

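Run:
```python
from h import *
s=snapshot('top'); print(s['fx'],s['cx'],s['cy'],s['T'].round(3))
cv2.imwrite('pics/stand.png',cv2.resize(s['img'][200:330,110:290,::-1],None,fx=4,fy=4,interpolation=cv2.INTER_CUBIC))
```

```text
389.0949669066436 282.12337829453463 205.1642909189114 [[-7.800e-02  9.680e-01 -2.390e-01  3.780e-01]
 [-9.970e-01 -7.600e-02  1.900e-02  5.000e-03]
 [ 1.000e-03  2.390e-01  9.710e-01  1.081e+00]
 [ 0.000e+00  0.000e+00  0.000e+00  1.000e+00]]
```

View pics/stand.png

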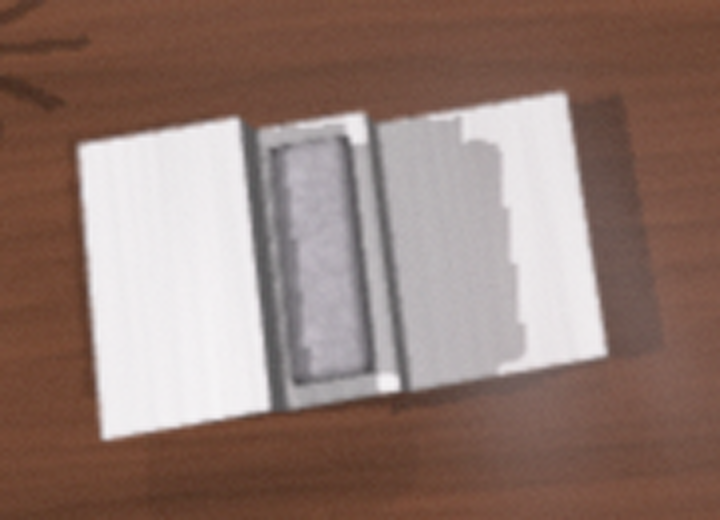

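The top view shows the tv remote (315,217), fan (365,275), blind (400,211), coaster (359,213) and jar (318,274). The stand spans about (130–262, 223–308), and its bottom tier faces the remotes.

```bash
cat >> h.py <<'E'
from scipy.spatial.transform import Rotation as Ro
from scipy.optimize import least_squares
def proj(s,P):
    c=(np.c_[P]-s['T'][:3,3])@s['T'][:3,:3]
    return np.c_[s['cx']+s['fx']*c[:,0]/-c[:,2], s['cy']-s['fy']*c[:,1]/-c[:,2]]
def wrist():
    o=robot.get_obs(); s=snapshot('wrist'); T=np.eye(4)
    T[:3,:3]=Ro.from_euler('xyz',o['ee_rot']).as_matrix(); T[:3,3]=o['tool_pos']
    s['T']=T@s['hand_eye']; return s
def go(p,yaw,start=None):
    """deltas from measured pose (or start=(pos,yaw)) to p with tool down; yaw mod pi nearest; returns new (p,yaw)"""
    o=robot.get_obs()
    if start is None: q,R0=o['tool_pos'],Ro.from_euler('xyz',o['ee_rot'])
    else: q,R0=np.array(start[0]),Ro.from_euler('xyz',[np.pi,0,start[1]])
    y0=R0.as_euler('xyz')[2]; yaw=y0+(yaw-y0+np.pi/2)%np.pi-np.pi/2
    d=R0.inv().apply(np.array(p)-q)/.1
    w=(R0.inv()*Ro.from_euler('xyz',[np.pi,0,yaw])).as_rotvec()/(np.pi/2)
    n=int(np.ceil(abs(d).max()-1e-6)); print('d',d.round(3),'w',w.round(3),'calls',n,'joints',o['joint_positions'].round(2)); return np.array(p),yaw
def rect(s,m,z):
    cs=max(cv2.findContours(m.astype(np.uint8),0,cv2.CHAIN_APPROX_NONE)[0],key=cv2.contourArea)
    P=np.array([hit(s,p[0],z)[:2] for p in cs],np.float32); c,wh,a=cv2.minAreaRect(P)
    if wh[0]<wh[1]: wh=wh[::-1]; a-=90
    a=(a+90)%180-90
    return np.array(c),np.array(wh),np.deg2rad(a)
def fitstand(s,px,P):
    def f(v):
        c,sn=np.cos(v[2]),np.sin(v[2]); Q=np.c_[v[0]+c*P[:,0]-sn*P[:,1],v[1]+sn*P[:,0]+c*P[:,1],P[:,2]]
        return (proj(s,Q)-px).ravel()
    r=least_squares(f,[.49,.12,.08]); return r.x,np.abs(r.fun).max()
E
python3 - <<'E'
from h import *
s=snapshot('top')
px=np.array([[568,92],[607,355],[240,118],[272,410],[78,145],[104,438]])/4+[110,200]
P=np.array([[90,-65,30],[-90,-65,30],[90,135,120],[-90,135,120],[90,235,120],[-90,235,120]])/1000
v,e=fitstand(s,px,P); print(v,e)
st=go([.45,.20,.32],v[2])
w=wrist(); print(w['hand_eye'].round(3),w['fx'],[k for k in w])
E
```

```text
[0.49668426 0.1276331  0.09444561] 0.4658614611437031
d [-3.643 -2.187 -1.145] w [ 0.     0.    -0.264] calls 4 joints [ 1.15  0.09  1.37 -0.    1.68 -0.1 ]
[[ 0.001  0.958  0.285  0.084]
 [ 1.    -0.    -0.001 -0.   ]
 [-0.001  0.285 -0.958 -0.179]
 [ 0.     0.     0.     1.   ]] 323.0949709328461 ['img', 'fx', 'fy', 'cx', 'cy', 'hand_eye', 'T']
```

Request:
drive_tool(deltas="-.91 -.547 -.286 0 0 0 94;-.91 -.547 -.286 0 0 0 94;-.91 -.547 -.286 0 0 0 94")

```text
time: 1.95
tool_pos: [0.2447, 0.4397, 0.2362]
ee_rot: [3.139, 0.003, 2.818]
wrist_force: [-0.1, 1.0, 0.3]
width: 0.0941
finger_force: 0.0
```

Request:
drive_tool(deltas="-.91 -.547 -.286 0 0 0 94;-.91 -.547 -.286 0 0 0 94;-.91 -.547 -.286 0 0 0 94")

```text
time: 2.25
tool_pos: [0.3138, 0.3591, 0.2644]
ee_rot: [3.139, 0.003, 2.817]
wrist_force: [-0.5, -0.5, -0.8]
width: 0.0939
finger_force: 0.0
```

Request:
drive_tool(deltas="-.91 -.547 -.286 0 0 0 94;-.91 -.547 -.286 0 0 0 94;-.91 -.547 -.286 0 0 0 94")

```text
time: 2.55
tool_pos: [0.3828, 0.2788, 0.2924]
ee_rot: [3.14, 0.002, 2.817]
wrist_force: [-0.7, 0.4, 1.2]
width: 0.0943
finger_force: 0.0
```

Request:
drive_tool(deltas="-.91 -.547 -.286 0 0 -.264 94;-.91 -.547 -.286 0 0 -.264 94;-.91 -.547 -.286 0 0 -.264 94;-.91 -.547 -.286 0 0 -.264 94;-.91 -.547 -.286 0 0 -.264 94")

```text
time: 3.05
tool_pos: [0.4491, 0.2012, 0.3192]
ee_rot: [3.14, -0.002, -3.048]
wrist_force: [0.0, -0.2, -0.2]
width: 0.0937
finger_force: 0.0
```

Run:
```python
from h import *
w=wrist(); o=robot.get_obs(); print(o['tool_pos'],o['ee_rot'],o['time'])
cv2.imwrite('pics/w1.png',w['img'][:,:,::-1])
P=np.array([[90,-65,30],[-90,-65,30],[90,135,120],[-90,135,120],[90,235,120],[-90,235,120]])/1000
v=[.4967,.1276,.0944];c,sn=np.cos(v[2]),np.sin(v[2]); Q=np.c_[v[0]+c*P[:,0]-sn*P[:,1],v[1]+sn*P[:,0]+c*P[:,1],P[:,2]]
print(proj(w,Q).round(1))
```

```text
[0.44881566 0.20142222 0.31914495] [ 3.14066739e+00 -1.57426706e-03 -3.04705407e+00] 3.1
[[194.8 253.3]
 [184.6 136.7]
 [329.1 282. ]
 [334.9 142.5]
 [405.4 281.9]
 [421.7 142.4]]
```

View pics/w1.png

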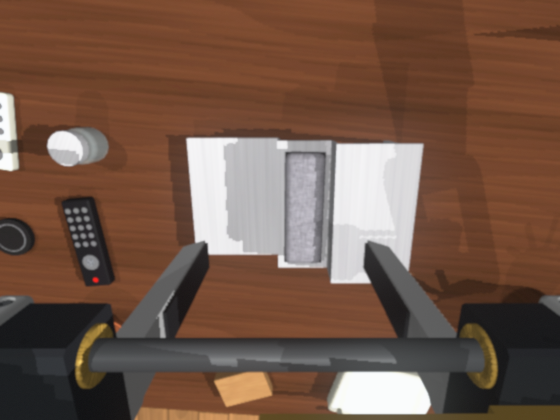

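The stand in the wrist view has corners near (186,137), (193,255), (335,143), (331,283), (422,143) and (411,283). That agrees with the projected fit to about 2 px. Next I'll take a wrist view over the loose things.

Request:
drive_tool(deltas="-.08 -.98 .05 0 0 0 94;-.08 -.98 .05 0 0 0 94;-.08 -.98 .05 0 0 0 94")

```text
time: 3.4
tool_pos: [0.4667, 0.1006, 0.3138]
ee_rot: [-3.14, -0.002, -3.053]
wrist_force: [0.2, -0.1, -0.4]
width: 0.0939
finger_force: 0.0
```

Request:
drive_tool(deltas="-.08 -.98 .05 0 0 0 94;-.08 -.98 .05 0 0 0 94;-.08 -.98 .05 0 0 0 94")

```text
time: 3.7
tool_pos: [0.4842, 0.004, 0.3085]
ee_rot: [-3.141, -0.002, -3.053]
wrist_force: [0.3, 0.2, 0.4]
width: 0.094
finger_force: 0.0
```

Request:
drive_tool(deltas="-.08 -.98 .05 0 0 0 94;-.08 -.98 .05 0 0 0 94;-.08 -.98 .05 0 0 0 94")

```text
time: 4.0
tool_pos: [0.5017, -0.0923, 0.3031]
ee_rot: [3.141, -0.003, -3.052]
wrist_force: [0.5, 0.3, -0.4]
width: 0.0938
finger_force: 0.0
```

Request:
drive_tool(deltas="-.08 -.98 .05 0 0 0 94;-.08 -.98 .05 0 0 0 94;-.08 -.98 .05 0 0 0 94;-.08 -.98 .05 0 0 0 94;-.08 -.98 .05 0 0 0 94")

```text
time: 4.5
tool_pos: [0.519, -0.1847, 0.3002]
ee_rot: [3.141, 0.001, -3.044]
wrist_force: [-0.7, 0.1, 0.9]
width: 0.0936
finger_force: 0.0
```

```bash
cat > look.py <<'E'
from h import *
import sys
Z=dict(tv_remote=.02,fan_remote=.017,blind_remote=.015,coaster=.01,jar=.064,candle=.04)
w=wrist(); o=robot.get_obs(); print(o['tool_pos'],o['ee_rot'],o['time'])
cv2.imwrite('pics/w2.png',w['img'][:,:,::-1])
for n in sys.argv[1:] or Z:
    for q in finder.masks_of('wrist',n)[:2]:
        c,wh,a=rect(w,q['region'],Z[n]); print(n,round(q['confidence'],2),np.round(q['xy']),c.round(4),wh.round(4),a.round(3))
    for q in finder.landmark_of('wrist',n)[:1]: print('   lm',round(q['confidence'],2),hit(w,q['xy'],0).round(4))
E
python3 look.py
```

```text
[ 0.51896936 -0.1847858   0.30044459] [ 3.14113570e+00  9.53695492e-04 -3.04401793e+00] 4.55
tv_remote 0.92 [332. 225.] [ 0.597  -0.1073] [0.1522 0.0473] 0.18
   lm 0.86 [ 0.5972 -0.1038  0.    ]
fan_remote 0.83 [261. 104.] [ 0.433  -0.2266] [0.112  0.0445] -0.082
fan_remote 0.21 [174. 210.] [ 0.5935 -0.3442] [0.0803 0.0365] -0.243
   lm 0.82 [ 0.4347 -0.2282  0.    ]
blind_remote 0.76 [173. 210.] [ 0.5943 -0.3445] [0.0777 0.0363] -0.229
   lm 0.73 [ 0.5989 -0.3468  0.    ]
coaster 0.83 [247. 221.] [ 0.6008 -0.2319] [0.0648 0.0632] 0.097
   lm 0.56 [ 0.6028 -0.237   0.    ]
jar 0.66 [356. 121.] [ 0.4397 -0.101 ] [0.0535 0.0473] -1.428
   lm 0.57 [ 0.4409 -0.0944  0.    ]
candle 0.75 [168. 103.] [ 0.4404 -0.3455] [0.067  0.0571] 1.481
   lm 0.89 [ 0.4415 -0.345   0.    ]
```

View pics/w2.png

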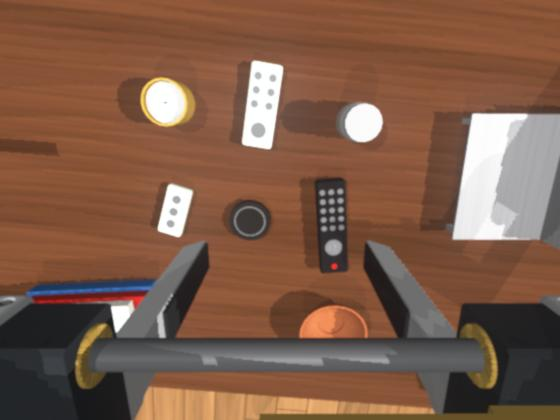

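The wrist view agrees with the finder: tv (332,225), fan (262,105), blind (175,210), coaster (250,220), jar (360,122) and candle (168,102). Next, grasp the TV remote.

Run:
```python
from h import *
a=go([.597,-.107,.2],.185-np.pi)
```

```text
d [-0.856  0.725  0.998] w [ 0.     0.    -0.057] calls 1 joints [-0.45  0.09  1.18  0.    1.87 -2.11]
```

Request:
drive_tool(deltas="-.855 .725 1 0 0 -.057 70;-.855 .725 1 0 0 -.057 70;-.855 .725 1 0 0 -.057 70;-.855 .725 1 0 0 -.057 70;-.855 .725 1 0 0 -.057 70")

```text
time: 5.65
tool_pos: [0.5965, -0.1066, 0.1985]
ee_rot: [3.141, -0.003, -2.956]
wrist_force: [0.8, -0.6, -0.3]
width: 0.0702
finger_force: 0.0
```

Request:
drive_tool(deltas="0 0 1 0 0 0 70;0 0 1 0 0 0 70;0 0 1 0 0 0 70;0 0 1 0 0 0 70;0 0 1 0 0 0 70")

```text
time: 6.15
tool_pos: [0.5997, -0.1085, 0.1052]
ee_rot: [-3.138, 0.008, -2.958]
wrist_force: [0.8, 0.7, -0.3]
width: 0.0701
finger_force: 0.0
```

```bash
python3 - <<'E'
from h import *
a=go([.597,-.107,.005],.185-np.pi)
E
python3 look.py tv_remote
```

```text
d [0.032 0.023 1.002] w [-0.002  0.005 -0.001] calls 2 joints [-0.27  0.25  1.38 -0.    1.5  -2.03]
[ 0.59990229 -0.1083214   0.10539747] [-3.13745549  0.00834277 -2.95784957] 6.2
tv_remote 0.96 [287. 200.] [ 0.5978 -0.1058] [0.149  0.0455] 0.178
   lm 0.87 [ 0.5979 -0.1056  0.    ]
```

Request:
drive_tool(deltas="0 0 0 0 0 0 70;0 0 0 0 0 0 70;0 0 0 0 0 0 70")

```text
time: 6.6
tool_pos: [0.5971, -0.1069, 0.1002]
ee_rot: [-3.141, 0.001, -2.957]
wrist_force: [-0.5, -0.3, -0.1]
width: 0.07
finger_force: 0.0
```

Run:
```python
from h import *
o=robot.get_obs();print(o['tool_pos'],o['ee_rot'])
a=go([.5978,-.1058,.005],.18-np.pi)
```

```text
[ 0.59712482 -0.10692487  0.10024641] [-3.14138854e+00  5.53977032e-04 -2.95702020e+00]
d [-0.008  0.01   0.952] w [-0.     0.     0.003] calls 1 joints [-0.27  0.25  1.39  0.    1.5  -2.03]
```

Request:
drive_tool(deltas="-.008 .01 .3 0 0 0 70;-.008 .01 .6 0 0 0 70;-.008 .01 .85 0 0 0 70;-.008 .01 .95 0 0 0 70;-.008 .01 .95 0 0 0 70")

```text
time: 7.1
tool_pos: [0.5961, -0.1054, 0.0029]
ee_rot: [3.14, -0.004, -2.957]
wrist_force: [0.4, 0.3, 0.2]
width: 0.0703
finger_force: 0.0
```

Request:
drive_tool(deltas="0 0 0 0 0 0 70;0 0 0 0 0 0 30;0 0 0 0 0 0 30;0 0 0 0 0 0 30;0 0 0 0 0 0 30")

```text
time: 7.6
tool_pos: [0.598, -0.106, 0.0057]
ee_rot: [-3.141, 0.001, -2.957]
wrist_force: [-0.4, 0.2, 1.4]
width: 0.0435
finger_force: 30.0
```

Request:
drive_tool(deltas="0 0 0 0 0 0 30;0 0 0 0 0 0 30;0 0 0 0 0 0 30")

```text
time: 7.9
tool_pos: [0.598, -0.106, 0.0057]
ee_rot: [-3.141, 0.001, -2.957]
wrist_force: [-0.8, 0.2, 3.6]
width: 0.0436
finger_force: 30.0
```

Run:
```python
from h import *
P=np.array([[-90,-65,30],[90,-65,30],[-90,135,120],[90,135,120],[-90,235,120],[90,235,120]])/1000
w=snapshot('wrist'); T=np.eye(4);T[:3,:3]=Ro.from_euler('xyz',[3.14066739,-.00157427,-3.04705407]).as_matrix();T[:3,3]=[.44881566,.20142222,.31914495];w['T']=T@w['hand_eye']
px=np.array([[186.5,137.5],[193.5,255],[335,143],[331,283],[422,143.5],[411,283]])
print(fitstand(w,px,P))
p=go([.598,-.106,.2],.0944-np.pi)
p=go([.4967,.1276,.2],.0944-np.pi,([.598,-.106,.2],.18-np.pi))
```

```text
(array([0.49825433, 0.12993694, 0.10173555]), np.float64(3.81142672863848))
d [-0.002 -0.002 -1.943] w [-0.     0.001  0.057] calls 2 joints [-0.27  0.33  1.49  0.    1.32 -2.02]
d [0.578 2.48  0.   ] w [ 0.    -0.     0.054] calls 3 joints [-0.27  0.33  1.49  0.    1.32 -2.02]
```

Request:
drive_tool(deltas="0 0 -.25 0 0 0 30;0 0 -.5 0 0 0 30;0 0 -.75 0 0 0 30;0 0 -1 0 0 0 30;0 0 -1 0 0 0 30")

```text
time: 8.45
tool_pos: [0.5997, -0.1063, 0.1083]
ee_rot: [-3.139, 0.006, -2.957]
wrist_force: [-0.2, -0.1, -0.9]
width: 0.0441
finger_force: 30.0
```

Request:
drive_tool(deltas=".19 .82 -.9 0 0 0 30;.19 .82 -.9 0 0 0 30;.19 .82 -.9 0 0 0 30;.19 .82 -.9 0 0 0 30;.19 .82 -.9 0 0 0 30")

```text
time: 8.95
tool_pos: [0.5633, -0.0288, 0.1926]
ee_rot: [3.141, -0.003, -2.957]
wrist_force: [-0.8, 0.5, -2.1]
width: 0.0438
finger_force: 30.0
```

Request:
drive_tool(deltas=".19 .82 0 0 0 .054 30;.19 .82 0 0 0 .054 30;.19 .82 0 0 0 .054 30;.19 .82 0 0 0 .054 30;.19 .82 0 0 0 .054 30")

```text
time: 9.45
tool_pos: [0.53, 0.0471, 0.1929]
ee_rot: [-3.141, -0.003, -3.043]
wrist_force: [-0.3, -0.1, -1.5]
width: 0.0435
finger_force: 30.0
```

Run:
```python
from h import *
im=cv2.imread('pics/w1.png'); cv2.imwrite('pics/w1c.png',cv2.resize(im[128:294,176:432],None,fx=3,fy=3,interpolation=cv2.INTER_CUBIC))
```

```text
(no output)
```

View pics/w1c.png

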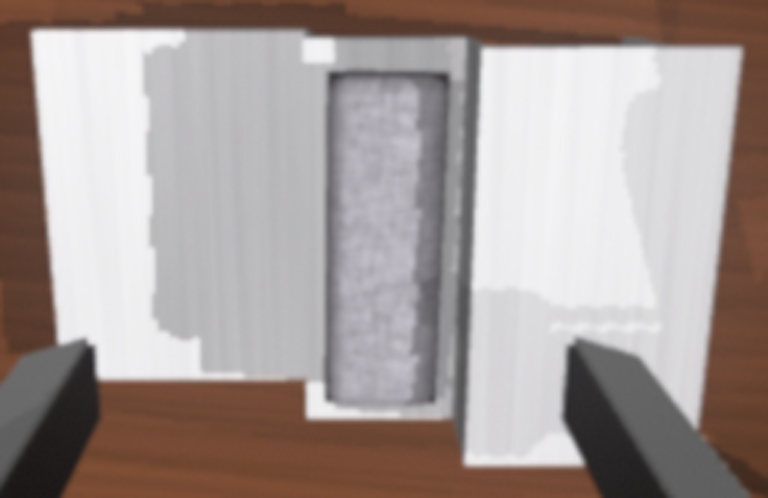

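The crop shows the bottom-tier outer corners at (30,30) and (61,380, extrapolated). The top tier is at (478,46), (463,466), (742,46) and (694,466, extrapolated), and the middle tier's front edge at (305,36) and (306,418).

Run:
```python
from h import *
P=np.array([[-90,-65,30],[90,-65,30],[-90,135,120],[90,135,120],[-90,235,120],[90,235,120],[-90,65,75],[90,65,75]])/1000
w=snapshot('wrist'); cv2.imwrite('pics/w3.png',w['img'][:,:,::-1]); T=np.eye(4);T[:3,:3]=Ro.from_euler('xyz',[3.14066739,-.00157427,-3.04705407]).as_matrix();T[:3,3]=[.44881566,.20142222,.31914495];w['T']=T@w['hand_eye']
px=np.array([[30,30],[61.5,380],[478,46],[463,466],[742,46],[694,466],[305,36],[306,418]])/3+[175.7,127.7]
v,e=fitstand(w,px,P);print(v,e)
s=snapshot('top')
px2=np.array([[568,92],[607,355],[240,118],[272,410],[78,145],[104,438]])/4+[109.6,199.6]
P2=np.array([[90,-65,30],[-90,-65,30],[90,135,120],[-90,135,120],[90,235,120],[-90,235,120]])/1000
print(fitstand(s,px2,P2))
o=robot.get_obs();print(o['tool_pos'])
```

```text
[0.49755    0.12951079 0.09750807] 1.0981535997101446
(array([0.49779729, 0.12862239, 0.09477115]), np.float64(0.46504222170094067))
[0.53031639 0.04709282 0.19374332]
```

View pics/w3.png

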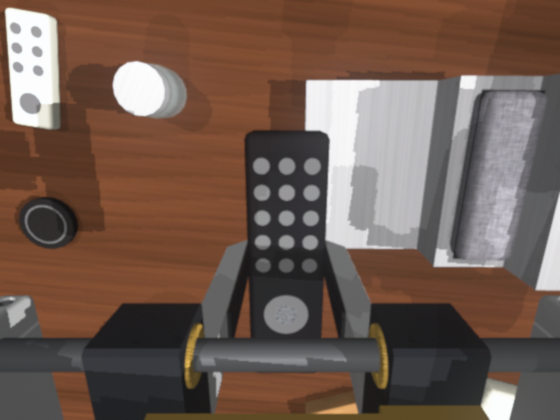

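Held TV remote fine; the stand pose is agreed at (.4977, .129, .096).

Run:
```python
from h import *
p=go([.4977,.129,.12],.096-np.pi)
```

```text
d [0.244 0.847 0.738] w [-0.    -0.001  0.001] calls 1 joints [-0.02  0.05  1.43 -0.    1.66 -1.69]
```

Request:
drive_tool(deltas=".24 .845 .2 0 0 0 30;.24 .845 .4 0 0 0 30;.24 .845 .74 0 0 0 30;.24 .845 .74 0 0 0 30;.24 .845 .74 0 0 0 30")

```text
time: 10.05
tool_pos: [0.4979, 0.1293, 0.1207]
ee_rot: [-3.141, -0.001, -3.043]
wrist_force: [0.9, 0.8, -1.0]
width: 0.0434
finger_force: 30.0
```

Request:
drive_tool(deltas="0 0 0 0 0 0 30;0 0 0 0 0 0 30;0 0 0 0 0 0 30")

```text
time: 10.35
tool_pos: [0.4991, 0.1297, 0.1226]
ee_rot: [3.141, 0.003, -3.043]
wrist_force: [0.1, 0.1, -0.7]
width: 0.0434
finger_force: 30.0
```

Run:
```python
from h import *
p=go([.4977,.129,.036],.096-np.pi)
```

```text
d [ 0.017 -0.006  0.866] w [0.    0.002 0.002] calls 1 joints [ 0.14  0.04  1.59  0.    1.51 -1.53]
```

Request:
drive_tool(deltas=".005 -.005 .3 0 0 0 30;.005 -.005 .55 0 0 0 30;.005 -.005 .7 0 0 0 30;.005 -.005 .77 0 0 0 30;.005 -.005 .77 0 0 0 30")

```text
time: 10.85
tool_pos: [0.4971, 0.1294, 0.0434]
ee_rot: [3.142, -0.001, -3.042]
wrist_force: [0.1, -0.5, 0.2]
width: 0.0438
finger_force: 30.0
```

Request:
drive_tool(deltas="0 0 0 0 0 0 30;0 0 0 0 0 0 30;0 0 0 0 0 0 30;0 0 0 0 0 0 30;0 0 0 0 0 0 30")

```text
time: 11.35
tool_pos: [0.4976, 0.1296, 0.0443]
ee_rot: [3.142, 0.001, -3.042]
wrist_force: [0.7, 0.5, -1.1]
width: 0.0436
finger_force: 30.0
```

Run:
```python
from h import *
p=go([.4977,.129,.0355],.096-np.pi)
```

```text
d [-0.001 -0.006  0.088] w [0.    0.    0.002] calls 1 joints [ 0.14  0.1   1.69  0.    1.36 -1.53]
```

Request:
drive_tool(deltas="0 -.005 .04 0 0 .002 30;0 -.005 .08 0 0 .002 30;0 -.005 .085 0 0 .002 30;0 -.005 .085 0 0 .002 30;0 -.005 .085 0 0 .002 30")

```text
time: 11.85
tool_pos: [0.4975, 0.1291, 0.0355]
ee_rot: [3.142, 0.0, -3.045]
wrist_force: [0.7, -0.7, 2.1]
width: 0.0437
finger_force: 30.0
```

Request:
drive_tool(deltas="0 0 0 0 0 0 30;0 0 0 0 0 0 60;0 0 0 0 0 0 60;0 0 0 0 0 0 60;0 0 0 0 0 0 60")

```text
time: 12.35
tool_pos: [0.4973, 0.1291, 0.0352]
ee_rot: [3.142, -0.0, -3.045]
wrist_force: [-0.0, 0.7, 0.2]
width: 0.0601
finger_force: 0.0
```

Request:
drive_tool(deltas="0 0 -.3 0 0 0 60;0 0 -.6 0 0 0 60;0 0 -1 0 0 0 60;0 0 -1 0 0 0 60;0 0 -1 0 0 0 60")

```text
time: 12.85
tool_pos: [0.4982, 0.1292, 0.1365]
ee_rot: [3.141, 0.003, -3.045]
wrist_force: [-0.8, -0.5, -0.4]
width: 0.0598
finger_force: 0.0
```

Request:
drive_tool(deltas=".5 -.5 -.8 0 0 0 70;.5 -.5 -.8 0 0 0 70;.5 -.5 -.8 0 0 0 70;.5 -.5 -.8 0 0 0 70;.5 -.5 -.8 0 0 0 70")

```text
time: 13.35
tool_pos: [0.4518, 0.0748, 0.213]
ee_rot: [3.141, -0.004, -3.045]
wrist_force: [0.3, 0.2, -0.1]
width: 0.0703
finger_force: 0.0
```

Run:
```python
from h import *
w=wrist(); cv2.imwrite('pics/w4.png',w['img'][:,:,::-1])
for q in finder.masks_of('wrist','tv_remote')[:1]: print([np.round(v,4) for v in rect(w,q['region'],.05)],q['confidence'])
s=snapshot('top')
for q in finder.masks_of('top','tv_remote')[:1]: print([np.round(v,4) for v in rect(s,q['region'],.05)],q['confidence'])
p=go([.433,-.2266,.2],-.082-np.pi)
```

```text
[array([0.4962, 0.1279]), array([0.1497, 0.0443]), np.float64(0.0914)] 0.94
[array([0.4264, 0.1217]), array([0.0391, 0.0127]), np.float64(1.4928)] 0.39
d [ 0.481 -2.983  0.134] w [ 0.    -0.002  0.114] calls 3 joints [ 0.04 -0.12  1.56  0.    1.71 -1.63]
```

View pics/w4.png

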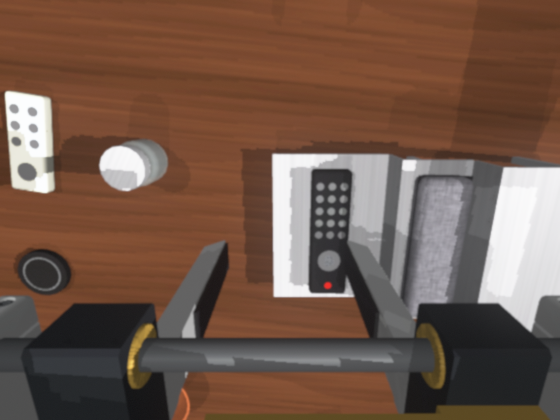

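TV remote lies centred on the bottom tier (331,232), with margins of about 38 px on each side. Next is the fan remote.

Request:
drive_tool(deltas=".16 -.99 .04 0 0 0 70;.16 -.99 .04 0 0 0 70;.16 -.99 .04 0 0 0 70;.16 -.99 .04 0 0 0 70")

```text
time: 13.95
tool_pos: [0.4459, -0.0261, 0.2104]
ee_rot: [3.14, -0.002, -3.048]
wrist_force: [-0.1, -0.6, 0.3]
width: 0.0699
finger_force: 0.0
```

Request:
drive_tool(deltas=".16 -.99 .04 0 0 0 70;.16 -.99 .04 0 0 0 70;.16 -.99 .04 0 0 0 70;.16 -.99 .04 0 0 0 70")

```text
time: 14.35
tool_pos: [0.4399, -0.125, 0.2068]
ee_rot: [3.14, -0.001, -3.045]
wrist_force: [-0.0, 1.0, -0.1]
width: 0.0701
finger_force: 0.0
```

Request:
drive_tool(deltas=".16 -.99 .04 0 0 .113 70;.16 -.99 .04 0 0 .113 70;.16 -.99 .04 0 0 .113 70;.16 -.99 .04 0 0 .113 70;.16 -.99 .04 0 0 .113 70")

```text
time: 14.85
tool_pos: [0.434, -0.2236, 0.2034]
ee_rot: [3.141, 0.0, 3.064]
wrist_force: [0.2, -0.1, 0.8]
width: 0.0699
finger_force: 0.0
```

Request:
drive_tool(deltas="0 0 .5 0 0 0 70;0 0 1 0 0 0 70;0 0 1 0 0 0 70;0 0 1 0 0 0 70;0 0 1 0 0 0 70")

```text
time: 15.35
tool_pos: [0.4359, -0.2264, 0.1074]
ee_rot: [-3.138, 0.006, 3.062]
wrist_force: [1.1, -1.0, 0.2]
width: 0.0698
finger_force: 0.0
```

Request:
drive_tool(deltas="0 0 0 0 0 0 70;0 0 0 0 0 0 70;0 0 0 0 0 0 70;0 0 0 0 0 0 70")

```text
time: 15.75
tool_pos: [0.4337, -0.2261, 0.1041]
ee_rot: [-3.141, 0.001, 3.06]
wrist_force: [-0.1, 0.5, 0.9]
width: 0.0701
finger_force: 0.0
```

```bash
python3 look.py fan_remote
python3 - <<'E'
from h import *
p=go([.433,-.2266,.005],-.082-np.pi)
E
```

```text
[ 0.43347164 -0.22595401  0.10380028] [-3.14132789e+00  6.81214162e-04  3.06036247e+00] 15.8
fan_remote 0.92 [286. 205.] [ 0.4306 -0.2266] [0.1122 0.0418] -0.064
   lm 0.84 [ 0.432  -0.2245  0.    ]
d [ 0.002 -0.008  0.984] w [0. 0. 0.] calls 1 joints [-0.6  -0.01  1.67  0.    1.48 -2.09]
```

Request:
drive_tool(deltas=".026 -.006 .3 0 0 -.006 70;.026 -.006 .6 0 0 -.006 70;.026 -.006 .85 0 0 -.006 70;.026 -.006 .975 0 0 -.006 70;.026 -.006 .975 0 0 -.006 70")

```text
time: 16.4
tool_pos: [0.4292, -0.2252, 0.0039]
ee_rot: [3.139, -0.004, 3.07]
wrist_force: [-0.8, -0.5, 0.3]
width: 0.07
finger_force: 0.0
```

Request:
drive_tool(deltas="0 0 0 0 0 0 70;0 0 0 0 0 0 70;0 0 0 0 0 0 70;0 0 0 0 0 0 30;0 0 0 0 0 0 30")

```text
time: 16.9
tool_pos: [0.431, -0.2263, 0.0064]
ee_rot: [-3.141, 0.001, 3.07]
wrist_force: [-0.4, 0.1, -0.3]
width: 0.0571
finger_force: 0.0
```

Request:
drive_tool(deltas="0 0 0 0 0 0 30;0 0 0 0 0 0 30;0 0 0 0 0 0 30;0 0 0 0 0 0 30;0 0 0 0 0 0 30")

```text
time: 17.4
tool_pos: [0.4307, -0.2262, 0.0059]
ee_rot: [-3.142, 0.0, 3.07]
wrist_force: [-0.5, -0.8, 0.3]
width: 0.0416
finger_force: 30.0
```

Run:
```python
from h import *
o=robot.get_obs();q=o['tool_pos']
p=go([.433,-.2266,.2],-.07-np.pi)
p=go([.497,.1285,.2],.095-np.pi,([q[0],q[1],.2],o['ee_rot'][2]))
```

```text
d [-0.024 -0.003 -1.941] w [-0.     0.    -0.001] calls 2 joints [-0.6   0.08  1.79  0.    1.27 -2.1 ]
d [-0.408  3.585  0.   ] w [-0.     0.    -0.106] calls 4 joints [-0.6   0.08  1.79  0.    1.27 -2.1 ]
```

Request:
drive_tool(deltas="0 0 -.3 0 0 0 30;0 0 -.6 0 0 0 30;0 0 -1 0 0 0 30;0 0 -1 0 0 0 30;0 0 -1 0 0 0 30")

```text
time: 17.9
tool_pos: [0.431, -0.2263, 0.1064]
ee_rot: [-3.141, 0.002, 3.07]
wrist_force: [-0.4, -0.5, -0.8]
width: 0.0416
finger_force: 30.0
```

Request:
drive_tool(deltas="-.1 .3 -.4 0 0 0 30;-.1 .9 -.8 0 0 0 30;-.1 .9 -.94 0 0 0 30;-.1 .9 -.94 0 0 0 30;-.1 .9 -.94 0 0 0 30")

```text
time: 18.4
tool_pos: [0.4465, -0.1369, 0.1979]
ee_rot: [3.141, -0.002, 3.071]
wrist_force: [-0.0, 1.1, -1.7]
width: 0.0417
finger_force: 30.0
```

Request:
drive_tool(deltas="-.1 .9 0 0 0 0 30;-.1 .9 0 0 0 0 30;-.1 .9 0 0 0 0 30;-.1 .9 0 0 0 0 30")

```text
time: 18.8
tool_pos: [0.4624, -0.0484, 0.1969]
ee_rot: [-3.141, -0.005, 3.07]
wrist_force: [0.1, -1.1, -0.5]
width: 0.0414
finger_force: 30.0
```

Request:
drive_tool(deltas="-.1 .9 0 0 0 0 30;-.1 .9 0 0 0 0 30;-.1 .9 0 0 0 0 30;-.1 .9 0 0 0 0 30")

```text
time: 19.2
tool_pos: [0.4795, 0.0398, 0.1984]
ee_rot: [-3.14, -0.003, 3.069]
wrist_force: [-0.4, -0.8, -0.7]
width: 0.0421
finger_force: 30.0
```

Request:
drive_tool(deltas="-.1 .88 .7 0 0 -.106 30;-.1 .88 .7 0 0 -.106 30;-.1 .88 .7 0 0 -.106 30;-.1 .88 .7 0 0 -.106 30;-.1 .88 .7 0 0 -.106 30")

```text
time: 19.7
tool_pos: [0.4967, 0.1261, 0.1305]
ee_rot: [-3.14, 0.001, -3.049]
wrist_force: [0.2, -0.3, -0.7]
width: 0.0418
finger_force: 30.0
```

Request:
drive_tool(deltas="0 0 0 0 0 0 30;0 0 0 0 0 0 30;0 0 0 0 0 0 30;0 0 0 0 0 0 30;0 0 0 0 0 0 30")

```text
time: 20.2
tool_pos: [0.4963, 0.128, 0.1302]
ee_rot: [3.142, 0.001, -3.047]
wrist_force: [-0.3, -0.3, -1.1]
width: 0.0414
finger_force: 30.0
```

Run:
```python
from h import *
w=wrist()
for q in finder.masks_of('wrist','fan_remote')[:1]: print([np.round(v,4) for v in rect(w,q['region'],robot.get_obs()['tool_pos'][2]+.011)],q['confidence'])
print(robot.get_obs()['tool_pos'])
p=go([.497,.1285,.065],.095-np.pi)
```

```text
[array([0.4928, 0.128 ]), array([0.1055, 0.0415]), np.float64(0.0976)] 0.64
[0.49616824 0.12810893 0.12996147]
d [-0.009  0.003  0.65 ] w [ 0.  0. -0.] calls 1 joints [ 0.14  0.03  1.58  0.    1.53 -1.52]
```

Request:
drive_tool(deltas="-.009 .003 .3 0 0 0 30;-.009 .003 .5 0 0 0 30;-.009 .003 .6 0 0 0 30;-.009 .003 .66 0 0 0 30;-.009 .003 .66 0 0 0 30")

```text
time: 20.8
tool_pos: [0.4968, 0.1285, 0.0635]
ee_rot: [3.142, -0.001, -3.047]
wrist_force: [0.5, -0.1, -0.3]
width: 0.0419
finger_force: 30.0
```

Request:
drive_tool(deltas="0 0 0 0 0 0 30;0 0 0 0 0 0 30;0 0 0 0 0 0 30;0 0 0 0 0 0 30;0 0 0 0 0 0 30")

```text
time: 21.3
tool_pos: [0.4972, 0.1285, 0.0642]
ee_rot: [3.142, 0.001, -3.047]
wrist_force: [0.4, 0.1, -1.1]
width: 0.0418
finger_force: 30.0
```

Run:
```python
from h import *
print(robot.get_obs()['tool_pos'])
p=go([.497,.1285,.0555],.095-np.pi)
```

```text
[0.49720466 0.12851125 0.06418836]
d [0.002 0.    0.087] w [ 0.  0. -0.] calls 1 joints [ 0.14  0.08  1.67  0.    1.4  -1.52]
```

Request:
drive_tool(deltas="0 0 .04 0 0 0 30;0 0 .08 0 0 0 30;0 0 .085 0 0 0 30;0 0 .085 0 0 0 30;0 0 .085 0 0 0 30")

```text
time: 21.8
tool_pos: [0.4971, 0.1285, 0.0557]
ee_rot: [3.141, 0.0, -3.047]
wrist_force: [-0.9, -0.8, 3.0]
width: 0.0418
finger_force: 30.0
```

Request:
drive_tool(deltas="0 0 0 0 0 0 30;0 0 0 0 0 0 60;0 0 0 0 0 0 60;0 0 0 0 0 0 60;0 0 0 0 0 0 60")

```text
time: 22.3
tool_pos: [0.4969, 0.1285, 0.055]
ee_rot: [3.142, -0.0, -3.047]
wrist_force: [-0.3, 0.3, 0.3]
width: 0.0599
finger_force: 0.0
```

Request:
drive_tool(deltas="0 0 -.3 0 0 0 60;0 0 -.6 0 0 0 60;0 0 -1 0 0 0 60;0 0 -1 0 0 0 60;0 0 -1 0 0 0 60")

```text
time: 22.8
tool_pos: [0.4977, 0.1286, 0.1564]
ee_rot: [3.141, 0.003, -3.047]
wrist_force: [-0.8, 0.0, -0.1]
width: 0.0599
finger_force: 0.0
```

Request:
drive_tool(deltas=".5 -.5 -.6 0 0 0 70;.5 -.5 -.6 0 0 0 70;.5 -.5 -.6 0 0 0 70;.5 -.5 -.6 0 0 0 70;.5 -.5 -.6 0 0 0 70")

```text
time: 23.3
tool_pos: [0.4514, 0.0744, 0.2129]
ee_rot: [3.141, -0.004, -3.046]
wrist_force: [-0.1, -0.2, -0.0]
width: 0.07
finger_force: 0.0
```

Run:
```python
from h import *
w=wrist(); cv2.imwrite('pics/w5.png',w['img'][:,:,::-1])
for n,z in (('fan_remote',.067),('tv_remote',.05)):
  for q in finder.masks_of('wrist',n)[:1]: print([np.round(v,4) for v in rect(w,q['region'],z)],q['confidence'])
  for q in finder.landmark_of('wrist',n)[:1]: print(hit(w,q['xy'],.05 if n[0]=='f' else .03))
p=go([.594,-.3445,.15],-.235-np.pi)
```

```text
[array([0.4968, 0.1275]), array([0.1115, 0.0421]), np.float64(0.0951)] 0.96
[0.50218037 0.12969221 0.05      ]
[array([0.4329, 0.1218]), array([0.0434, 0.025 ]), np.float64(-1.4197)] 0.8
d [-1.017 -4.306  0.637] w [-0.    -0.002  0.211] calls 5 joints [ 0.04 -0.12  1.56  0.    1.71 -1.63]
```

View pics/w5.png

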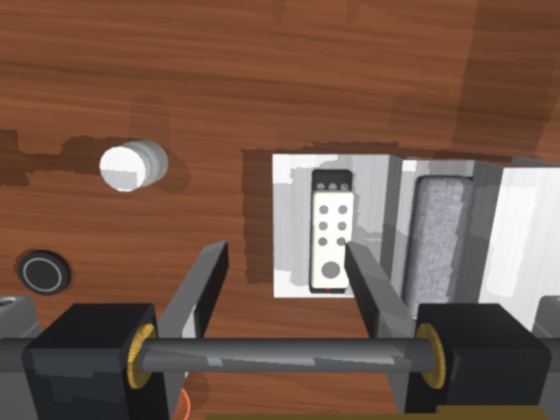

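The fan remote sits centred on the TV remote (331,240); the masks agree within 1 mm. Next is the blind remote.

Request:
drive_tool(deltas="-.2 -.86 0 0 0 0 70;-.2 -.86 0 0 0 0 70;-.2 -.86 0 0 0 0 70;-.2 -.86 0 0 0 0 70")

```text
time: 23.95
tool_pos: [0.4801, -0.0099, 0.2147]
ee_rot: [3.141, -0.001, -3.048]
wrist_force: [-0.5, 0.3, -0.5]
width: 0.0701
finger_force: 0.0
```

Request:
drive_tool(deltas="-.2 -.86 0 0 0 0 70;-.2 -.86 0 0 0 0 70;-.2 -.86 0 0 0 0 70;-.2 -.86 0 0 0 0 70")

```text
time: 24.35
tool_pos: [0.508, -0.0926, 0.215]
ee_rot: [3.14, -0.001, -3.047]
wrist_force: [0.8, -0.9, -0.0]
width: 0.0699
finger_force: 0.0
```

Request:
drive_tool(deltas="-.2 -.86 0 0 0 0 70;-.2 -.86 0 0 0 0 70;-.2 -.86 0 0 0 0 70;-.2 -.86 0 0 0 0 70")

```text
time: 24.75
tool_pos: [0.5361, -0.1757, 0.2151]
ee_rot: [3.14, -0.0, -3.046]
wrist_force: [-0.0, 0.8, -0.4]
width: 0.0699
finger_force: 0.0
```

Request:
drive_tool(deltas="-.2 -.86 0 0 0 0 70;-.2 -.86 0 0 0 0 70;-.2 -.86 0 0 0 0 70;-.2 -.86 0 0 0 0 70")

```text
time: 25.15
tool_pos: [0.5643, -0.2591, 0.2153]
ee_rot: [3.14, -0.0, -3.045]
wrist_force: [0.1, 1.1, 0.3]
width: 0.0698
finger_force: 0.0
```

Request:
drive_tool(deltas="-.2 -.86 .9 0 0 .21 70;-.2 -.86 .9 0 0 .21 70;-.2 -.86 .9 0 0 .21 70;-.2 -.86 .9 0 0 .21 70;-.2 -.86 .9 0 0 .21 70")

```text
time: 25.65
tool_pos: [0.5925, -0.3423, 0.126]
ee_rot: [3.14, -0.0, 2.909]
wrist_force: [0.0, -0.1, 0.5]
width: 0.07
finger_force: 0.0
```

Request:
drive_tool(deltas="0 0 0 0 0 0 70;0 0 0 0 0 0 70;0 0 0 0 0 0 70;0 0 0 0 0 0 70;0 0 0 0 0 0 70")

```text
time: 26.15
tool_pos: [0.5924, -0.3444, 0.1259]
ee_rot: [-3.141, 0.001, 2.907]
wrist_force: [0.3, -0.5, 0.1]
width: 0.0701
finger_force: 0.0
```

```bash
python3 look.py blind_remote
python3 - <<'E'
from h import *
p=go([.594,-.3445,.005],-.235-np.pi)
E
```

```text
[ 0.59228769 -0.34454997  0.12560201] [3.14157907e+00 2.86252730e-04 2.90666857e+00] 26.2
blind_remote 0.71 [282. 205.] [ 0.5946 -0.3473] [0.0774 0.035 ] -0.22
   lm 0.55 [ 0.5955 -0.3471  0.    ]
d [-0.017  0.005  1.203] w [ 0. -0. -0.] calls 2 joints [-0.61  0.41  1.13  0.    1.6  -1.95]
```

Request:
drive_tool(deltas="-.024 -.012 .3 0 0 -.006 70;-.024 -.012 .6 0 0 -.006 70;-.024 -.012 .8 0 0 -.006 70;-.024 -.012 .8 0 0 -.006 70")

```text
time: 26.7
tool_pos: [0.5918, -0.3447, 0.0404]
ee_rot: [3.138, -0.008, 2.916]
wrist_force: [-0.2, -0.4, 0.9]
width: 0.0699
finger_force: 0.0
```

Request:
drive_tool(deltas="0 0 .2 0 0 0 70;0 0 .35 0 0 0 70;0 0 .4 0 0 0 70;0 0 .4 0 0 0 70;0 0 .4 0 0 0 70")

```text
time: 27.2
tool_pos: [0.5948, -0.3466, 0.0063]
ee_rot: [-3.141, 0.001, 2.916]
wrist_force: [-0.6, -0.2, -0.3]
width: 0.0698
finger_force: 0.0
```

Request:
drive_tool(deltas="0 0 0 0 0 0 70;0 0 0 0 0 0 70;0 0 0 0 0 0 70;0 0 0 0 0 0 25;0 0 0 0 0 0 25")

```text
time: 27.7
tool_pos: [0.5944, -0.3464, 0.0055]
ee_rot: [3.142, 0.0, 2.916]
wrist_force: [-0.6, -0.4, 0.7]
width: 0.0571
finger_force: 0.0
```

Request:
drive_tool(deltas="0 0 0 0 0 0 25;0 0 0 0 0 0 25;0 0 0 0 0 0 25;0 0 0 0 0 0 25;0 0 0 0 0 0 25")

```text
time: 28.2
tool_pos: [0.5943, -0.3463, 0.0053]
ee_rot: [3.141, -0.0, 2.916]
wrist_force: [-0.0, 0.1, -0.3]
width: 0.0357
finger_force: 30.0
```

Run:
```python
from h import *
o=robot.get_obs();q=o['tool_pos']
p=go([.4968,.1281,.2],.095-np.pi,([q[0],q[1],.2],o['ee_rot'][2]))
```

```text
d [2.012 4.406 0.   ] w [-0.     0.    -0.204] calls 5 joints [-0.61  0.49  1.26  0.    1.38 -1.96]
```

Request:
drive_tool(deltas="0 0 -.3 0 0 0 25;0 0 -.6 0 0 0 25;0 0 -1 0 0 0 25;0 0 -1 0 0 0 25;0 0 -1 0 0 0 25")

```text
time: 28.7
tool_pos: [0.595, -0.3468, 0.107]
ee_rot: [-3.14, 0.003, 2.916]
wrist_force: [-0.2, -1.3, -1.3]
width: 0.0356
finger_force: 30.0
```

Request:
drive_tool(deltas=".4 .88 -.94 0 0 0 25;.4 .88 -.94 0 0 0 25;.4 .88 -.94 0 0 0 25;.4 .88 -.94 0 0 0 25;.4 .88 -.94 0 0 0 25")

```text
time: 29.2
tool_pos: [0.5747, -0.2514, 0.1977]
ee_rot: [-3.142, -0.002, 2.917]
wrist_force: [0.5, 0.0, -0.7]
width: 0.0358
finger_force: 30.0
```

Request:
drive_tool(deltas=".4 .88 0 0 0 0 25;.4 .88 0 0 0 0 25;.4 .88 0 0 0 0 25;.4 .88 0 0 0 0 25")

```text
time: 29.6
tool_pos: [0.5548, -0.157, 0.1963]
ee_rot: [-3.141, -0.005, 2.916]
wrist_force: [0.3, 0.4, 0.2]
width: 0.0356
finger_force: 30.0
```

Request:
drive_tool(deltas=".4 .88 0 0 0 0 25;.4 .88 0 0 0 0 25;.4 .88 0 0 0 0 25;.4 .88 0 0 0 0 25")

```text
time: 30.0
tool_pos: [0.5365, -0.0632, 0.198]
ee_rot: [-3.14, -0.002, 2.916]
wrist_force: [-0.1, -0.3, -0.6]
width: 0.0355
finger_force: 30.0
```

Request:
drive_tool(deltas=".4 .88 0 0 0 0 25;.4 .88 0 0 0 0 25;.4 .88 0 0 0 0 25;.4 .88 0 0 0 0 25")

```text
time: 30.4
tool_pos: [0.5177, 0.0312, 0.1986]
ee_rot: [-3.14, -0.0, 2.915]
wrist_force: [0.4, 0.1, -0.8]
width: 0.0354
finger_force: 30.0
```

Request:
drive_tool(deltas=".4 .88 .6 0 0 -.204 25;.4 .88 .6 0 0 -.204 25;.4 .88 .6 0 0 -.204 25;.4 .88 .6 0 0 -.204 25;.4 .88 .6 0 0 -.204 25")

```text
time: 30.9
tool_pos: [0.4991, 0.1253, 0.14]
ee_rot: [-3.14, 0.001, -3.05]
wrist_force: [1.6, -0.5, -0.4]
width: 0.0357
finger_force: 30.0
```

Request:
drive_tool(deltas="0 0 0 0 0 0 25;0 0 0 0 0 0 25;0 0 0 0 0 0 25;0 0 0 0 0 0 25;0 0 0 0 0 0 25")

```text
time: 31.4
tool_pos: [0.4979, 0.127, 0.1396]
ee_rot: [3.142, 0.0, -3.047]
wrist_force: [0.1, -0.4, 0.1]
width: 0.0356
finger_force: 30.0
```

Run:
```python
from h import *
print(robot.get_obs()['tool_pos'])
w=wrist()
for q in finder.masks_of('wrist','blind_remote')[:1]: print([np.round(v,4) for v in rect(w,q['region'],robot.get_obs()['tool_pos'][2]+.01)],q['confidence'])
p=go([.4968,.1281,.08],.095-np.pi)
```

```text
[0.49794528 0.12704499 0.13962594]
[array([0.4264, 0.1219]), array([0.0271, 0.0134]), np.float64(-1.496)] 0.57
d [0.009 0.01  0.594] w [ 0.  0. -0.] calls 1 joints [ 0.14  0.03  1.56  0.    1.55 -1.53]
```

Request:
drive_tool(deltas=".009 .01 .3 0 0 0 25;.009 .01 .5 0 0 0 25;.009 .01 .59 0 0 0 25;.009 .01 .59 0 0 0 25;.009 .01 .59 0 0 0 25")

```text
time: 32.0
tool_pos: [0.4973, 0.1283, 0.0812]
ee_rot: [3.141, 0.001, -3.047]
wrist_force: [0.3, 0.9, -0.3]
width: 0.0353
finger_force: 30.0
```

Request:
drive_tool(deltas="0 0 0 0 0 0 25;0 0 0 0 0 0 25;0 0 0 0 0 0 25;0 0 0 0 0 0 25;0 0 0 0 0 0 25")

```text
time: 32.5
tool_pos: [0.4969, 0.1282, 0.0806]
ee_rot: [3.141, 0.0, -3.047]
wrist_force: [-0.6, -0.1, -0.1]
width: 0.0355
finger_force: 30.0
```

Run:
```python
from h import *
print(robot.get_obs()['tool_pos'])
p=go([.4968,.1281,.0721],.095-np.pi)
```

```text
[0.49693253 0.12816979 0.08060249]
d [ 0.001 -0.001  0.085] w [ 0.  0. -0.] calls 1 joints [ 0.14  0.06  1.65  0.    1.43 -1.52]
```

Request:
drive_tool(deltas="0 0 .04 0 0 0 25;0 0 .08 0 0 0 25;0 0 .084 0 0 0 25;0 0 .084 0 0 0 25;0 0 .084 0 0 0 25")

```text
time: 33.0
tool_pos: [0.4968, 0.1282, 0.072]
ee_rot: [3.142, 0.0, -3.047]
wrist_force: [0.4, -0.2, 1.3]
width: 0.0358
finger_force: 30.0
```

Request:
drive_tool(deltas="0 0 0 0 0 0 25;0 0 0 0 0 0 55;0 0 0 0 0 0 55;0 0 0 0 0 0 55;0 0 0 0 0 0 55")

```text
time: 33.5
tool_pos: [0.4967, 0.1281, 0.0718]
ee_rot: [3.142, -0.0, -3.047]
wrist_force: [0.0, 0.2, 0.3]
width: 0.0549
finger_force: 0.0
```

Request:
drive_tool(deltas="0 0 -.3 0 0 0 55;0 0 -.6 0 0 0 55;0 0 -1 0 0 0 55;0 0 -1 0 0 0 55;0 0 -1 0 0 0 55")

```text
time: 34.0
tool_pos: [0.4975, 0.1283, 0.1731]
ee_rot: [3.141, 0.003, -3.047]
wrist_force: [-0.8, 0.1, -0.8]
width: 0.0553
finger_force: 0.0
```

Request:
drive_tool(deltas=".5 -.5 -.4 0 0 0 90;.5 -.5 -.4 0 0 0 90;.5 -.5 -.4 0 0 0 90;.5 -.5 -.4 0 0 0 90;.5 -.5 -.4 0 0 0 90")

```text
time: 34.5
tool_pos: [0.4514, 0.0741, 0.21]
ee_rot: [3.141, -0.003, -3.046]
wrist_force: [0.4, 0.4, -0.1]
width: 0.0894
finger_force: 0.0
```

Run:
```python
from h import *
w=wrist(); cv2.imwrite('pics/w6.png',w['img'][:,:,::-1])
for n,z in (('blind_remote',.082),('fan_remote',.067)):
  for q in finder.masks_of('wrist',n)[:1]: print([np.round(v,4) for v in rect(w,q['region'],z)],q['confidence'])
p=go([.6005,-.232,.15],.09-np.pi)
```

```text
[array([0.4961, 0.1271]), array([0.0778, 0.0361]), np.float64(0.0943)] 0.7
[array([0.4959, 0.127 ]), array([0.1128, 0.0441]), np.float64(0.0888)] 0.62
d [-1.191 -3.191  0.601] w [ 0.    -0.002  0.004] calls 4 joints [ 0.04 -0.12  1.56  0.    1.7  -1.63]
```

View pics/w6.png

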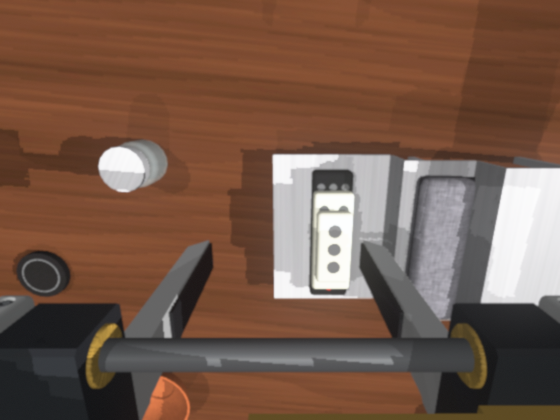

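The pile is stacked centrally (333,245), with centres agreeing within 1 mm. Now the coaster.

Request:
drive_tool(deltas="-.3 -.8 0 0 0 0 90;-.3 -.8 0 0 0 0 90;-.3 -.8 0 0 0 0 90;-.3 -.8 0 0 0 0 90")

```text
time: 35.05
tool_pos: [0.4892, -0.003, 0.211]
ee_rot: [3.14, -0.002, -3.048]
wrist_force: [-0.4, 0.5, -1.2]
width: 0.0899
finger_force: 0.0
```

Request:
drive_tool(deltas="-.3 -.8 0 0 0 0 90;-.3 -.8 0 0 0 0 90;-.3 -.8 0 0 0 0 90;-.3 -.8 0 0 0 0 90")

```text
time: 35.45
tool_pos: [0.5264, -0.0788, 0.2115]
ee_rot: [3.14, -0.001, -3.046]
wrist_force: [-0.8, 0.9, 0.5]
width: 0.0903
finger_force: 0.0
```

Request:
drive_tool(deltas="-.3 -.8 0 0 0 0 90;-.3 -.8 0 0 0 0 90;-.3 -.8 0 0 0 0 90;-.3 -.8 0 0 0 0 90")

```text
time: 35.85
tool_pos: [0.5638, -0.1551, 0.2118]
ee_rot: [3.14, -0.001, -3.046]
wrist_force: [0.2, 0.5, -0.0]
width: 0.0899
finger_force: 0.0
```

Request:
drive_tool(deltas="-.29 -.8 .9 0 0 0 90;-.29 -.8 .9 0 0 0 90;-.29 -.8 .9 0 0 0 90;-.29 -.8 .9 0 0 0 90;-.29 -.8 .9 0 0 0 90")

```text
time: 36.35
tool_pos: [0.6005, -0.2315, 0.1227]
ee_rot: [3.14, 0.0, -3.045]
wrist_force: [0.3, -0.0, 0.1]
width: 0.09
finger_force: 0.0
```

Request:
drive_tool(deltas="0 0 0 0 0 0 90;0 0 0 0 0 0 90;0 0 0 0 0 0 90;0 0 0 0 0 0 90;0 0 0 0 0 0 90")

```text
time: 36.85
tool_pos: [0.6006, -0.2335, 0.1224]
ee_rot: [-3.141, 0.001, -3.047]
wrist_force: [0.2, 0.5, -0.0]
width: 0.0899
finger_force: 0.0
```

```bash
python3 look.py coaster
python3 - <<'E'
from h import *
p=go([.6005,-.232,.003],.09-np.pi)
E
```

```text
[ 0.60057847 -0.23357715  0.12220516] [-3.14156182e+00  3.25034471e-04 -3.04669355e+00] 36.9
coaster 0.67 [282. 204.] [ 0.6006 -0.2331] [0.0637 0.0625] 0.36
   lm 0.87 [ 0.6005 -0.2342  0.    ]
d [-0.002  0.017  1.189] w [ 0.    -0.     0.003] calls 2 joints [-0.46  0.32  1.26  0.    1.56 -2.12]
```

Request:
drive_tool(deltas="0 .003 .3 0 0 0 90;0 .003 .6 0 0 0 90;0 .003 .8 0 0 0 90;0 .003 .8 0 0 0 90")

```text
time: 37.4
tool_pos: [0.5978, -0.2321, 0.0374]
ee_rot: [3.137, -0.007, -3.047]
wrist_force: [-1.1, 0.7, -0.5]
width: 0.0902
finger_force: 0.0
```

Request:
drive_tool(deltas="0 0 .2 0 0 0 90;0 0 .33 0 0 0 90;0 0 .38 0 0 0 90;0 0 .38 0 0 0 90;0 0 .38 0 0 0 90")

```text
time: 37.9
tool_pos: [0.6011, -0.2336, 0.0049]
ee_rot: [-3.141, 0.001, -3.047]
wrist_force: [0.2, -0.2, 0.7]
width: 0.0901
finger_force: 0.0
```

Request:
drive_tool(deltas="0 0 0 0 0 0 90;0 0 0 0 0 0 90;0 0 0 0 0 0 90;0 0 0 0 0 0 55;0 0 0 0 0 0 55")

```text
time: 38.4
tool_pos: [0.6006, -0.2333, 0.0041]
ee_rot: [3.142, 0.0, -3.047]
wrist_force: [0.7, 0.8, 0.2]
width: 0.0774
finger_force: 0.0
```

Request:
drive_tool(deltas="0 0 0 0 0 0 55;0 0 0 0 0 0 55;0 0 0 0 0 0 55;0 0 0 0 0 0 55;0 0 0 0 0 0 55")

```text
time: 38.9
tool_pos: [0.6005, -0.2333, 0.0039]
ee_rot: [3.141, -0.0, -3.047]
wrist_force: [0.4, 0.1, -0.2]
width: 0.0631
finger_force: 30.0
```

Run:
```python
from h import *
o=robot.get_obs();q=o['tool_pos']
p=go([.4798,.3128,.2],.095-np.pi,([q[0],q[1],.2],o['ee_rot'][2]))
```

```text
d [0.684 5.551 0.   ] w [ 0.  0. -0.] calls 6 joints [-0.46  0.41  1.39  0.    1.34 -2.12]
```

Request:
drive_tool(deltas="0 0 -.3 0 0 0 55;0 0 -.6 0 0 0 55;0 0 -1 0 0 0 55;0 0 -1 0 0 0 55")

```text
time: 39.3
tool_pos: [0.6042, -0.2352, 0.1117]
ee_rot: [-3.135, 0.011, -3.047]
wrist_force: [0.0, -0.4, 0.8]
width: 0.0627
finger_force: 30.0
```

Request:
drive_tool(deltas=".1 .92 -1 0 0 0 55;.1 .92 -1 0 0 0 55;.1 .92 -1 0 0 0 55;.1 .92 -1 0 0 0 55;.1 .92 -1 0 0 0 55")

```text
time: 39.8
tool_pos: [0.5819, -0.1427, 0.2036]
ee_rot: [-3.141, 0.0, -3.046]
wrist_force: [-0.1, -0.2, -0.1]
width: 0.0627
finger_force: 30.0
```

Request:
drive_tool(deltas=".115 .925 0 0 0 0 55;.115 .925 0 0 0 0 55;.115 .925 0 0 0 0 55;.115 .925 0 0 0 0 55")

```text
time: 40.2
tool_pos: [0.5609, -0.0522, 0.2013]
ee_rot: [3.142, -0.004, -3.046]
wrist_force: [0.5, -0.8, 0.4]
width: 0.0632
finger_force: 30.0
```

Request:
drive_tool(deltas=".115 .925 0 0 0 0 55;.115 .925 0 0 0 0 55;.115 .925 0 0 0 0 55;.115 .925 0 0 0 0 55")

```text
time: 40.6
tool_pos: [0.5416, 0.038, 0.2027]
ee_rot: [-3.14, -0.002, -3.047]
wrist_force: [0.1, -0.2, 0.2]
width: 0.0629
finger_force: 30.0
```

Request:
drive_tool(deltas=".115 .925 0 0 0 0 55;.115 .925 0 0 0 0 55;.115 .925 0 0 0 0 55;.115 .925 0 0 0 0 55")

```text
time: 41.0
tool_pos: [0.5219, 0.1287, 0.2033]
ee_rot: [-3.14, -0.001, -3.048]
wrist_force: [0.5, 0.0, -0.4]
width: 0.0628
finger_force: 30.0
```

Request:
drive_tool(deltas=".115 .925 0 0 0 0 55;.115 .925 0 0 0 0 55;.115 .925 0 0 0 0 55;.115 .925 0 0 0 0 55")

```text
time: 41.4
tool_pos: [0.5019, 0.2196, 0.2035]
ee_rot: [-3.14, -0.0, -3.048]
wrist_force: [0.4, -0.3, 0.2]
width: 0.0627
finger_force: 30.0
```

Request:
drive_tool(deltas=".115 .925 .4 0 0 0 55;.115 .925 .4 0 0 0 55;.115 .925 .4 0 0 0 55;.115 .925 .4 0 0 0 55;.115 .925 .4 0 0 0 55")

```text
time: 41.9
tool_pos: [0.4823, 0.3102, 0.1645]
ee_rot: [-3.141, 0.001, -3.05]
wrist_force: [-0.3, -0.5, -0.2]
width: 0.0628
finger_force: 30.0
```

Request:
drive_tool(deltas="0 0 0 0 0 0 55;0 0 0 0 0 0 55;0 0 0 0 0 0 55;0 0 0 0 0 0 55;0 0 0 0 0 0 55")

```text
time: 42.4
tool_pos: [0.4809, 0.3121, 0.1642]
ee_rot: [3.141, 0.0, -3.047]
wrist_force: [-0.1, -0.4, -0.3]
width: 0.0627
finger_force: 30.0
```

Run:
```python
from h import *
w=wrist(); cv2.imwrite('pics/w7.png',w['img'][:,:,::-1]); print(robot.get_obs()['tool_pos'])
p=go([.4798,.3128,.132],.095-np.pi)
```

```text
[0.48080251 0.31222325 0.16407489]
d [0.009 0.007 0.321] w [ 0.  0. -0.] calls 1 joints [ 0.48  0.15  1.38  0.    1.61 -1.19]
```

View pics/w7.png

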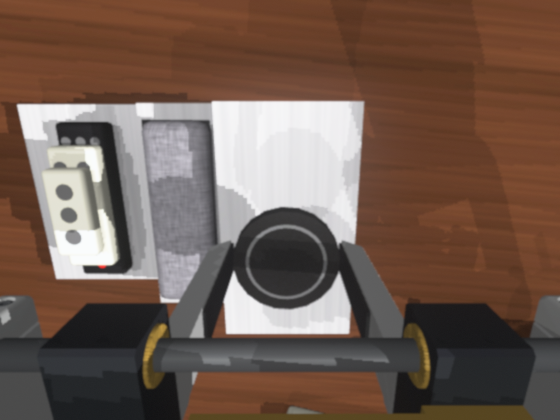

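The coaster is held over the top tier (tier corners at (212,100), (363,100), (226,334) and (350,334)). I'll check the tier centre from those.

Run:
```python
from h import *
w=wrist()
C=np.array([hit(w,p,.12)[:2] for p in [(212,100),(363,100),(350,334),(226,334)]]);print(C,C.mean(0))
p=go([.4798,.3128,.132],.095-np.pi)
```

```text
[[0.39475238 0.255799  ]
 [0.38532419 0.35418236]
 [0.56537069 0.3731918 ]
 [0.57495508 0.27263527]] [0.48010058 0.31395211]
d [0.009 0.006 0.32 ] w [ 0.  0. -0.] calls 1 joints [ 0.48  0.15  1.38  0.    1.61 -1.19]
```

Request:
drive_tool(deltas=".009 .007 .15 0 0 0 55;.009 .007 .28 0 0 0 55;.009 .007 .32 0 0 0 55;.009 .007 .32 0 0 0 55;.009 .007 .32 0 0 0 55")

```text
time: 43.0
tool_pos: [0.4798, 0.3129, 0.1318]
ee_rot: [-3.141, -0.0, -3.047]
wrist_force: [-0.7, 0.2, -0.6]
width: 0.0631
finger_force: 30.0
```

Request:
drive_tool(deltas="0 0 0 0 0 0 55;0 0 0 0 0 0 55;0 0 0 0 0 0 55;0 0 0 0 0 0 55;0 0 0 0 0 0 55")

```text
time: 43.5
tool_pos: [0.4799, 0.3129, 0.1321]
ee_rot: [3.141, 0.0, -3.047]
wrist_force: [-0.3, 0.7, -0.1]
width: 0.0627
finger_force: 30.0
```

Centre agrees within about 1 mm. Lower the coaster and release it.

Request:
drive_tool(deltas="0 .005 .04 0 0 0 55;0 .005 .07 0 0 0 55;0 .005 .082 0 0 0 55;0 .005 .082 0 0 0 55;0 .005 .082 0 0 0 55")

```text
time: 44.0
tool_pos: [0.4797, 0.3134, 0.1239]
ee_rot: [3.142, -0.0, -3.047]
wrist_force: [-1.6, -0.4, 2.0]
width: 0.063
finger_force: 30.0
```

Request:
drive_tool(deltas="0 0 0 0 0 0 55;0 0 0 0 0 0 80;0 0 0 0 0 0 80;0 0 0 0 0 0 80;0 0 0 0 0 0 80")

```text
time: 44.5
tool_pos: [0.4798, 0.3134, 0.1236]
ee_rot: [3.142, -0.0, -3.047]
wrist_force: [-0.3, 0.6, 0.2]
width: 0.0799
finger_force: 0.0
```

Request:
drive_tool(deltas="0 0 -.3 0 0 0 80;0 0 -.6 0 0 0 80;0 0 -1 0 0 0 80;0 0 -1 0 0 0 80;0 0 -1 0 0 0 80")

```text
time: 45.0
tool_pos: [0.4804, 0.3137, 0.2251]
ee_rot: [3.14, 0.003, -3.047]
wrist_force: [0.6, 1.3, 0.1]
width: 0.0801
finger_force: 0.0
```

Request:
drive_tool(deltas=".4 -.5 0 0 0 0 80;.4 -.5 0 0 0 0 80;.4 -.5 0 0 0 0 80;.4 -.5 0 0 0 0 80;.4 -.5 0 0 0 0 80")

```text
time: 45.5
tool_pos: [0.4451, 0.2604, 0.2237]
ee_rot: [3.141, 0.0, -3.046]
wrist_force: [-0.5, 0.3, 0.2]
width: 0.0802
finger_force: 0.0
```

Run:
```python
from h import *
w=wrist(); cv2.imwrite('pics/w8.png',w['img'][:,:,::-1])
for q in finder.masks_of('wrist','coaster')[:1]: print(q['xy'],[np.round(v,4) for v in rect(w,q['region'],.13)],q['confidence'])
p=go([.439,-.097,.2],.095-np.pi)
```

```text
[332.7, 248.2] [array([0.4788, 0.3098]), array([0.0643, 0.0575]), np.float64(-0.2616)] 0.91
d [ 0.402 -3.552  0.236] w [0. 0. 0.] calls 4 joints [ 0.42  0.01  1.42  0.    1.72 -1.25]
```

View pics/w8.png

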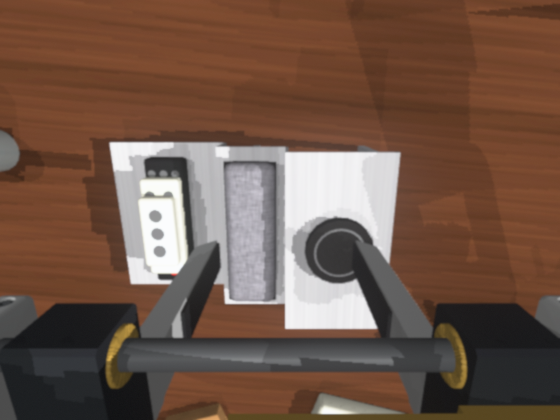

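The coaster lies centrally on the top tier (340,250), its right side hidden by a finger. Now the jar.

Request:
drive_tool(deltas=".1 -.89 0 0 0 0 85;.1 -.89 0 0 0 0 85;.1 -.89 0 0 0 0 85;.1 -.89 0 0 0 0 85")

```text
time: 46.0
tool_pos: [0.4437, 0.1704, 0.224]
ee_rot: [3.141, 0.001, -3.048]
wrist_force: [-0.1, -0.6, 0.0]
width: 0.085
finger_force: 0.0
```

Request:
drive_tool(deltas=".1 -.89 0 0 0 0 85;.1 -.89 0 0 0 0 85;.1 -.89 0 0 0 0 85;.1 -.89 0 0 0 0 85")

```text
time: 46.4
tool_pos: [0.4421, 0.0816, 0.2238]
ee_rot: [3.14, 0.0, -3.047]
wrist_force: [-0.5, 0.7, -0.5]
width: 0.085
finger_force: 0.0
```

Request:
drive_tool(deltas=".1 -.89 0 0 0 0 85;.1 -.89 0 0 0 0 85;.1 -.89 0 0 0 0 85;.1 -.89 0 0 0 0 85")

```text
time: 46.8
tool_pos: [0.4406, -0.0076, 0.2237]
ee_rot: [3.14, 0.0, -3.046]
wrist_force: [0.4, -0.1, 0.1]
width: 0.0849
finger_force: 0.0
```

Request:
drive_tool(deltas=".1 -.88 .2 0 0 0 85;.1 -.88 .2 0 0 0 85;.1 -.88 .2 0 0 0 85;.1 -.88 .2 0 0 0 85;.1 -.88 .2 0 0 0 85")

```text
time: 47.3
tool_pos: [0.4391, -0.0955, 0.2041]
ee_rot: [3.141, 0.001, -3.044]
wrist_force: [-0.0, -0.2, 1.2]
width: 0.0851
finger_force: 0.0
```

Request:
drive_tool(deltas="0 0 0 0 0 0 85;0 0 0 0 0 0 85;0 0 0 0 0 0 85;0 0 0 0 0 0 85;0 0 0 0 0 0 85")

```text
time: 47.8
tool_pos: [0.4385, -0.0973, 0.2038]
ee_rot: [3.142, 0.0, -3.047]
wrist_force: [0.7, -0.9, -0.7]
width: 0.0847
finger_force: 0.0
```

```bash
python3 look.py jar
python3 - <<'E'
from h import *
p=go([.439,-.097,.02],.095-np.pi)
E
```

```text
[ 0.43852668 -0.09735783  0.20381811] [ 3.14152386e+00  1.61562858e-04 -3.04674552e+00] 47.85
jar 0.63 [286. 189.] [ 0.4336 -0.0967] [0.0568 0.0491] 0.473
   lm 0.61 [ 0.4433 -0.0978  0.    ]
d [-0.006  0.004  1.837] w [ 0. -0. -0.] calls 2 joints [-0.35 -0.14  1.6   0.    1.69 -2.01]
```

View pics/w2.png

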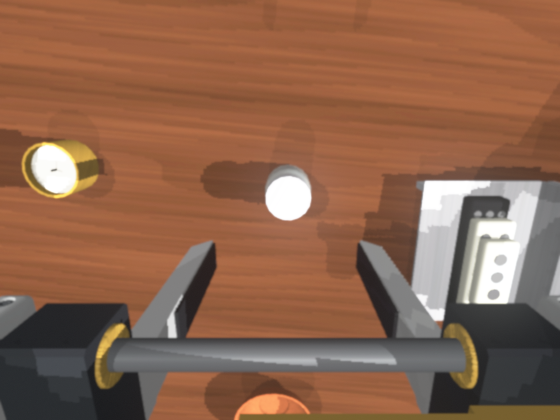

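Jar lid at about (288.5,197), roughly 46 px across.

Run:
```python
from h import *
w=wrist(); g=cv2.medianBlur(cv2.cvtColor(w['img'],cv2.COLOR_RGB2GRAY),3)
c=cv2.HoughCircles(g[150:240,240:340],cv2.HOUGH_GRADIENT,1,50,param1=150,param2=12,minRadius=19,maxRadius=27)
print(c)
for p in [(288.5,197)]+[(240+k[0],150+k[1]) for k in c[0][:2]]: print(p,hit(w,p,.064))
for p in [(265,197),(312,197),(288,221)]: print(p,hit(w,p,.064))
```

```text
[[[48.5 47.5 22.8]]]
(288.5, 197) [ 0.43804349 -0.09435934  0.064     ]
(np.float32(288.5), np.float32(197.5)) [ 0.43856777 -0.09430799  0.064     ]
(265, 197) [ 0.44031855 -0.1181891   0.064     ]
(312, 197) [ 0.4357682  -0.07052727  0.064     ]
(288, 221) [ 0.46381087 -0.09235863  0.064     ]
```

Request:
drive_tool(deltas="0 .028 .3 0 0 0 85;0 .028 .6 0 0 0 85;0 .028 .95 0 0 0 85;0 .028 .95 0 0 0 85;0 .028 .95 0 0 0 85")

```text
time: 48.5
tool_pos: [0.4381, -0.0946, 0.109]
ee_rot: [3.141, -0.001, -3.047]
wrist_force: [-0.7, -0.7, 1.0]
width: 0.085
finger_force: 0.0
```

Request:
drive_tool(deltas="0 0 .25 0 0 0 85;0 0 .5 0 0 0 85;0 0 .75 0 0 0 85;0 0 .9 0 0 0 85;0 0 .9 0 0 0 85")

```text
time: 49.0
tool_pos: [0.4384, -0.0947, 0.019]
ee_rot: [3.141, -0.001, -3.047]
wrist_force: [0.2, 1.2, 0.6]
width: 0.085
finger_force: 0.0
```

Request:
drive_tool(deltas="0 0 0 0 0 0 85;0 0 0 0 0 0 85;0 0 0 0 0 0 85;0 0 0 0 0 0 85;0 0 0 0 0 0 65")

```text
time: 49.5
tool_pos: [0.4386, -0.0947, 0.0193]
ee_rot: [-3.141, 0.001, -3.047]
wrist_force: [-0.7, -0.3, -0.3]
width: 0.0798
finger_force: 0.0
```

Request:
drive_tool(deltas="0 0 0 0 0 0 60;0 0 0 0 0 0 56;0 0 0 0 0 0 53;0 0 0 0 0 0 45;0 0 0 0 0 0 45")

```text
time: 50.0
tool_pos: [0.4382, -0.0946, 0.0187]
ee_rot: [3.142, -0.0, -3.047]
wrist_force: [0.2, -0.6, -0.5]
width: 0.0509
finger_force: 30.0
```

Request:
drive_tool(deltas="0 0 0 0 0 0 45;0 0 0 0 0 0 45;0 0 0 0 0 0 45;0 0 0 0 0 0 45")

```text
time: 50.4
tool_pos: [0.4382, -0.0947, 0.0187]
ee_rot: [-3.142, -0.0, -3.047]
wrist_force: [0.0, -0.3, -0.2]
width: 0.0506
finger_force: 30.0
```

Run:
```python
from h import *
o=robot.get_obs();q=o['tool_pos'];print(q)
p=go([.4798,.3132,.2],.095-np.pi,([q[0],q[1],.2],o['ee_rot'][2]))
```

```text
[ 0.43819782 -0.094654    0.01867973]
d [-0.801  4.021  0.   ] w [ 0.  0. -0.] calls 5 joints [-0.34 -0.02  1.87 -0.    1.3  -2.  ]
```

Request:
drive_tool(deltas="0 0 -.2 0 0 0 45;0 0 -.45 0 0 0 45;0 0 -.7 0 0 0 45;0 0 -.95 0 0 0 45;0 0 -1 0 0 0 45")

```text
time: 50.9
tool_pos: [0.44, -0.0951, 0.1217]
ee_rot: [-3.14, 0.005, -3.047]
wrist_force: [0.2, -0.7, -1.2]
width: 0.051
finger_force: 30.0
```

Request:
drive_tool(deltas="0 0 -.2 0 0 0 45;0 0 -.45 0 0 0 45;0 0 -.7 0 0 0 45;0 0 -.95 0 0 0 45;0 0 -1 0 0 0 45")

```text
time: 51.4
tool_pos: [0.4393, -0.0949, 0.2206]
ee_rot: [-3.14, 0.004, -3.047]
wrist_force: [-0.4, 0.9, -1.6]
width: 0.0512
finger_force: 30.0
```

Request:
drive_tool(deltas="-.03 .15 0 0 0 0 45;-.08 .35 0 0 0 0 45;-.12 .57 0 0 0 0 45;-.16 .8 0 0 0 0 45;-.16 .8 0 0 0 0 45")

```text
time: 51.9
tool_pos: [0.4458, -0.0112, 0.2164]
ee_rot: [3.139, -0.003, -3.043]
wrist_force: [0.4, 0.0, -2.5]
width: 0.0507
finger_force: 30.0
```

Request:
drive_tool(deltas="-.05 .25 0 0 0 0 45;-.1 .5 0 0 0 0 45;-.14 .7 0 0 0 0 45;-.16 .8 0 0 0 0 45")

```text
time: 52.3
tool_pos: [0.4545, 0.0684, 0.2171]
ee_rot: [3.141, -0.003, -3.046]
wrist_force: [0.3, -0.9, -2.2]
width: 0.0507
finger_force: 30.0
```

Request:
drive_tool(deltas="-.05 .25 0 0 0 0 45;-.1 .5 0 0 0 0 45;-.14 .7 0 0 0 0 45;-.16 .8 0 0 0 0 45")

```text
time: 52.7
tool_pos: [0.4632, 0.1493, 0.2176]
ee_rot: [-3.141, -0.002, -3.046]
wrist_force: [0.0, -0.4, -1.9]
width: 0.0511
finger_force: 30.0
```

Request:
drive_tool(deltas="-.05 .25 0 0 0 0 45;-.1 .5 0 0 0 0 45;-.14 .7 0 0 0 0 45;-.16 .8 0 0 0 0 45")

```text
time: 53.1
tool_pos: [0.4718, 0.2304, 0.2179]
ee_rot: [-3.141, -0.001, -3.046]
wrist_force: [0.4, 0.7, -1.5]
width: 0.0511
finger_force: 30.0
```

Request:
drive_tool(deltas="-.05 .25 0 0 0 0 45;-.1 .5 0 0 0 0 45;-.14 .7 0 0 0 0 45;-.16 .8 0 0 0 0 45")

```text
time: 53.5
tool_pos: [0.4802, 0.3115, 0.2181]
ee_rot: [-3.141, -0.001, -3.046]
wrist_force: [-0.4, -0.2, -1.5]
width: 0.051
finger_force: 30.0
```

Request:
drive_tool(deltas="0 0 .1 0 0 0 45;0 0 .25 0 0 0 45;0 0 .4 0 0 0 45;0 0 .48 0 0 0 45;0 0 .5 0 0 0 45")

```text
time: 54.0
tool_pos: [0.479, 0.31, 0.1663]
ee_rot: [-3.14, -0.004, -3.047]
wrist_force: [0.4, 0.3, -1.7]
width: 0.0508
finger_force: 30.0
```

Request:
drive_tool(deltas="0 0 0 0 0 0 45;0 0 0 0 0 0 45;0 0 0 0 0 0 45;0 0 0 0 0 0 45;0 0 0 0 0 0 45")

```text
time: 54.5
tool_pos: [0.4802, 0.3113, 0.1693]
ee_rot: [3.141, 0.001, -3.047]
wrist_force: [-0.4, 0.4, -1.6]
width: 0.0511
finger_force: 30.0
```

Run:
```python
from h import *
w=wrist(); cv2.imwrite('pics/w9.png',w['img'][:,:,::-1]); print(robot.get_obs()['tool_pos'])
g=cv2.medianBlur(cv2.cvtColor(w['img'],cv2.COLOR_RGB2GRAY),3)
p=go([.4798,.3132,.156],.095-np.pi)
```

```text
[0.48011883 0.31127007 0.16914207]
d [0.001 0.019 0.131] w [ 0.  0. -0.] calls 1 joints [ 0.48  0.15  1.38  0.    1.62 -1.19]
```

View pics/w9.png

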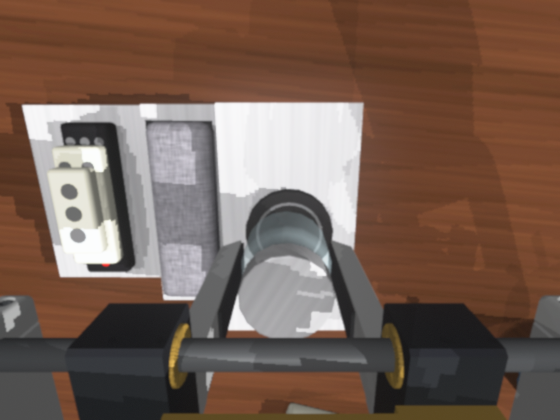

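The jar hangs upright over the coaster. The coaster spans cols 247–332 with its top at row 190; the lid centre is about (287,292).

Run:
```python
from h import *
w=wrist(); q=robot.get_obs()['tool_pos']; print(q)
print('coaster L,R,far',hit(w,(247,231),.13),hit(w,(332,231),.13),hit(w,(289.5,190),.13))
print('lid L R',hit(w,(239,292),q[2]+.0453),hit(w,(335,292),q[2]+.0453))
th=np.linspace(0,2*np.pi,73)
c=[.4798,.3132]; p=proj(w,np.c_[c[0]+.032*np.cos(th),c[1]+.032*np.sin(th),0*th+.13]); print('pred coaster cols',p[:,0].min(),p[:,0].max(),'top row',p[:,1].min())
```

```text
[0.48008536 0.31127617 0.16901418]
coaster L,R,far [0.48133389 0.28369552 0.13      ] [0.47551903 0.34454673 0.13      ] [0.44828259 0.31113061 0.13      ]
lid L R [0.47909899 0.28948452 0.21431418] [0.4748372  0.33417337 0.21431418]
pred coaster cols 243.60025692602474 332.472434367 top row 189.39831637461154
```

Request:
drive_tool(deltas=".002 .02 .04 0 0 0 45;.002 .02 .08 0 0 0 45;.002 .02 .13 0 0 0 45;.002 .02 .13 0 0 0 45;.002 .02 .13 0 0 0 45")

```text
time: 55.1
tool_pos: [0.4794, 0.313, 0.1553]
ee_rot: [-3.141, -0.001, -3.047]
wrist_force: [-0.0, -0.1, -2.0]
width: 0.0511
finger_force: 30.0
```

Request:
drive_tool(deltas="0 0 0 0 0 0 45;0 0 0 0 0 0 45;0 0 0 0 0 0 45;0 0 0 0 0 0 45;0 0 0 0 0 0 45")

```text
time: 55.6
tool_pos: [0.4796, 0.3132, 0.1559]
ee_rot: [3.141, 0.0, -3.047]
wrist_force: [-0.4, -1.0, -2.2]
width: 0.0504
finger_force: 30.0
```

Run:
```python
from h import *
print(robot.get_obs()['tool_pos'],robot.get_obs()['ee_rot'])
p=go([.4798,.3134,.1486],.095-np.pi)
```

```text
[0.47964935 0.31317154 0.15590232] [ 3.14142383e+00  2.09757596e-04 -3.04674657e+00]
d [-0.002  0.002  0.073] w [ 0.  0. -0.] calls 1 joints [ 0.48  0.15  1.4   0.    1.59 -1.19]
```

Request:
drive_tool(deltas="0 0 .03 0 0 0 45;0 0 .06 0 0 0 45;0 0 .073 0 0 0 45;0 0 .073 0 0 0 45;0 0 .073 0 0 0 45")

```text
time: 56.1
tool_pos: [0.4795, 0.3131, 0.1487]
ee_rot: [-3.142, 0.0, -3.047]
wrist_force: [-1.7, 0.4, 0.8]
width: 0.0506
finger_force: 30.0
```

Request:
drive_tool(deltas="0 0 0 0 0 0 45;0 0 0 0 0 0 45;0 0 0 0 0 0 54;0 0 0 0 0 0 60;0 0 0 0 0 0 70")

```text
time: 56.6
tool_pos: [0.4798, 0.3133, 0.1485]
ee_rot: [3.141, 0.0, -3.047]
wrist_force: [0.4, -0.4, 0.1]
width: 0.0651
finger_force: 0.0
```

Request:
drive_tool(deltas="0 0 0 0 0 0 78;0 0 0 0 0 0 78;0 0 0 0 0 0 78;0 0 0 0 0 0 78")

```text
time: 57.0
tool_pos: [0.4797, 0.3132, 0.1485]
ee_rot: [3.141, 0.0, -3.047]
wrist_force: [0.5, 0.6, 0.1]
width: 0.0777
finger_force: 0.0
```

Request:
drive_tool(deltas="0 0 -.2 0 0 0 78;0 0 -.45 0 0 0 78;0 0 -.7 0 0 0 78;0 0 -1 0 0 0 78;0 0 -1 0 0 0 78")

```text
time: 57.5
tool_pos: [0.4814, 0.3141, 0.254]
ee_rot: [3.138, 0.009, -3.047]
wrist_force: [0.4, 1.0, 0.2]
width: 0.0778
finger_force: 0.0
```

Request:
drive_tool(deltas=".5 -.8 -.5 0 0 0 90;.5 -.8 -.5 0 0 0 90;.5 -.8 -.5 0 0 0 90;.5 -.8 -.5 0 0 0 90;.5 -.8 -.5 0 0 0 90")

```text
time: 58.0
tool_pos: [0.4374, 0.2292, 0.2969]
ee_rot: [3.141, -0.002, -3.047]
wrist_force: [-0.9, 0.1, -1.1]
width: 0.0898
finger_force: 0.0
```

Run:
```python
from h import *
w=wrist(); s=snapshot('scene')
cv2.imwrite('pics/end.png',np.vstack([w['img'][60:360],cv2.resize(s['img'][110:260,130:410],(560,300),interpolation=cv2.INTER_CUBIC)])[:,:,::-1])
Z=dict(candle=0,key_bowl=0,glasses_case=.075)
for n in Z:
  for q in finder.landmark_of('scene',n)[:1]: print(n,hit(s,q['xy'],Z[n]).round(3))
print(robot.get_obs()['time'])
```

```text
candle [ 0.437 -0.345  0.   ]
key_bowl [ 0.776 -0.082  0.   ]
glasses_case [0.488 0.223 0.075]
58.25
```

View pics/end.png

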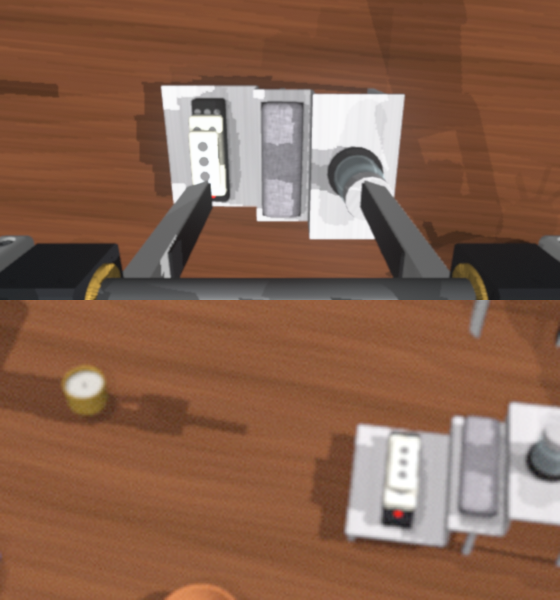

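The pile sits centred on the bottom tier (208,150). The jar stands on the coaster on the top tier (355,180), and the bystanders haven't moved. I'll settle and hand in.

Request:
drive_tool(deltas="0 0 0 0 0 0 90;0 0 0 0 0 0 90;0 0 0 0 0 0 90;0 0 0 0 0 0 90;0 0 0 0 0 0 90")

```text
time: 58.75
tool_pos: [0.4374, 0.2288, 0.2986]
ee_rot: [3.141, 0.0, -3.047]
wrist_force: [0.3, 0.0, -0.2]
width: 0.09
finger_force: 0.0
```

```bash
python3 -c "
from bench import robot
print(robot.close_job())"
```

```text
the job is handed in; nothing more can be done
None
```

The job is handed in at about 59 s of the 144 s allowed, verdict not reported: the remotes are piled centrally on the bottom tier (TV, fan, blind), the coaster and upright jar are on the middle of the top tier, everything is released, and the candle tin, glasses case and key bowl show no movement in the last picture.

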